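Stack note blocks to the height gauge

TASK

Get the little lift stand ready for stamping: stack the two blocks of sticky notes flat on its lift table, the small one centred on the large one, and slide the stack back against the lip under the gauge. Then push the wedge in under the table until the top of the stack just meets the gauge's sprung foot, stop there without squeezing the foot in, and let go. Leave the other things on the desk where they are.

Things in the scene. Friction and masses are not known exactly. Their poses are not given: they have to be found in the camera images.
- stand: Fixed lift stand: dark steel base 256 x 110 mm (x = -165 to +91 mm), 10 mm high, two 12 mm steel columns at its far end (x = 74, y = +-38 mm, 130 mm high). Origin on the desk below the lift table's middle; x along the stand to the columns, y left, z up. Two low rails on the base (tops 18 mm above the desk) form a channel 45 mm wide along x at y = 0, floor 10 mm above the desk, for the wedge.
- under_gauge (a point): Point on the base, 10 mm above the desk, straight below the gauge foot (steel disc 12 mm wide, facing down, on a grey cross-head; x = 25 mm in the stand's frame). Foot height is set anew each time and not given: underside 71.5 to 78.5 mm above the desk, 3.5 to 10.5 mm over the stack while the table is down. The foot yields upward: 1.3 N to start, then 2.5 N per mm; keep it under 3 mm.
- table_top (a point): Middle of the upper face of the aluminium lift table, a plate 125 (x) by 100 (y) mm, 34 mm above the desk when down; axes as the stand's; x = -2.5 mm in the stand's frame. Slides freely straight up and down on the columns, at most 25 mm; sinks by its own weight (0.28 kg). The cross-head above starts at x = +18 mm from here and lies 90 to 113 mm above the desk.
- table_lip (a point): Middle of the near face of the lip at the table's far edge, 70 mm long in y, rising 12 mm above the table; the point is 6 mm above the table. x points away from the robot. A large block squarely against the lip has its centre 33.5 mm nearer than this point.
- cross_bar (a point): Lowest point, at mid-length, of the round steel bar (12 mm thick, along y) under the table's near edge; 18 mm above the desk when the table is down. x = -58 mm in the stand's frame. The wedge goes in under it.
- wedge_push (a point): Middle of the near (-x) face of the loose grey wedge's upright push plate (14 mm thick, 39 wide, 50 high; point 25 mm above the underside). Axes as the stand's. Nose 90 mm ahead, 3 mm high; the top rises 0.3 mm per mm back from it, to 26 mm. It lies in the channel and meets the bar with this point 73 mm before it (x). Pushing takes 7 to 13 N under the bar, more once the stack presses the foot. It stays where left.
- pad_large_mid (a point): Centre of the large block of sticky notes, 67 x 67 mm, 20 mm thick (this point 10 mm above its underside); axes along its sides, z up. Lies flat on the desk, left or right of the stand.
- pad_small_mid (a point): Centre of the small block of sticky notes, 51 x 51 mm, 14 mm thick (this point 7 mm above its underside); axes along its sides, z up. Lies flat on the desk on the other side of the stand.
- stapler: Bystander: a stapler, 36 x 141 x 47 mm, lying far right of the stand. Origin at the centre of its underside.
- mouse: Bystander: a black computer mouse, 60 x 108 x 38 mm, left of the stand. Origin at the centre of its underside.
- bottle: Bystander: a small white bottle, 30 mm wide, 74 mm high, standing near the desk's front edge on the left. Origin at the centre of its underside.
Mind the look-alikes: they are no part of the job. Leave any turquoise or yellow look-alike of the part that bears wedge_push alone.

How it is judged:
By the outcome, as a careful person would: the job done as asked, in the order asked, and still so for the second after the job is handed in, with the robot touching nothing.
It also fails if it takes over 70 s, if anything falls off the work surface, if the arm or the gripper's body presses on something with over 40 N, if the wrist force passes 120 N, or if a joint passes its speed limit or range.

ROBOT

A 6-joint arm with a two-finger parallel gripper is mounted at the origin on a cart in front of the work surface, level with it; the furniture and walls round the work are solid. World frame = base frame: x ahead of the robot, y to its left, z up, the work surface at z = 0. Lengths are in mm, angles in rad, forces in N, time in s.
With the tool pointing down it reaches from about 400 to 925 mm from the base axis. Payload 12.5 kg.
Tool frame: the origin (TCP) lies at the very end of the fingers, on their centre line; the grasp point (between the pads) lies 19 mm behind it; z points along the fingers, y is the direction in which the jaws open and shut (so a half turn about z gives the same grasp; the last joint's range is limited). The gripper opens to 95 mm and grips with 3 to 60 N. Pads are 20 mm wide; open, the fingers measure 119 mm over their backs; the gripper's body (75 mm by 180 mm) begins 59 mm behind the grasp point.
Start: joints at [-1.421, 0.491, 1.559, -0, 1.092, -0.106], TCP at [158.16, -604.675, 214.661] pointing down, gripper open.
Joint ranges: [-3.1, 3.1], [-0.84, 2.19], [0.05, 2.79], [-1.13, 4.28], [0.06, 2.93], [-2.69, 2.69]. Speed limits (rad/s): [2.22, 2.22, 2.79, 3.14, 3.14, 3.14].

INTERFACE

Orientations are given as [roll, pitch, yaw] about the fixed x, y, z axes, in that order (R = Rz(yaw) Ry(pitch) Rx(roll)).
In Python, from cell import env, read_camera, get_calibration gives the robot as it stands.
- The arm moves only by the tool arm_command, never from a script. Its argument "targets" is a list of rows, each a list of 3 entries, a list of its own where there are three numbers: the turn, a rotation vector about the tool's x, y, z in rad, then the shift along the tool's x, y, z in m, then the closure in counts, from 0 (fully open) to 255 (shut). In form: [[[rx, ry, rz], [tx, ty, tz], fingers], ...]. A call has 1 to 8 rows; each row is the pose to reach, as a shift and turn from the pose commanded when the call began, along the tool's axes at that moment; what a row does not reach only later rows make up. A row lasts 1/10 s, in which the tool goes at most 50 mm and 8.59 degrees, less where a joint would pass 70% of its speed; a pose out of reach is approached as far as the arm can. A call with a gripper value outside its range is refused whole. The fingers move at their own pace and stop on an object; the grip force is fixed at half the most. Time passes only in rows, so rows that repeat a pose let the fingers close. It gives the time, the measured TCP pose, the force and the opening at its end, in the units of the state.
- env.state(): the state, without advancing time (a new reading comes with each control period).
- read_camera(name): name is "scene" or "top" or "wrist"; returns (picture, depth): 384x512x3 uint8, blue, green, red; 384x512 float32, mm along the optical axis (not along the pixel's ray), 0 where there is no reading.
- get_calibration(name): a dict with "vfov" (degrees; the focal length in pixels is half the picture's height over the tangent of half this angle, whatever the lens; pixels are square), "cx", "cy" (the principal point, pixels), "world_from_camera" (4x4, takes a point from camera to world coordinates). Camera axes: x right, y down, z forward; pixel columns grow to the right and rows downward; lengths in mm; the calibration is good to about 2 mm. A picture is of the moment at which its call begins: read the wrist's pose just before it. get_calibration takes no time and is no camera call; for the wrist camera it gives the pose at the moment of the call.
- env.job_done(): hands the job in, once; it reports no verdict.
The state is a dict: "t": time; "joints": joint angles; "qvel": joint speeds; "tau": joint torques, N m; "eef_pos": TCP position; "tcp_rot": TCP orientation; "ft_force": force on the tool from outside, world axes, zero at the start; "moment": the same for the moment, N m; "opening": opening from 0.0 (shut) to 1.0 (fully open).
Only numpy, scipy, OpenCV 4.12 (cv2) and the standard library are available. Lean on these libraries where they do the work, as an engineer would, in place of code of your own. Each camera call takes 0.05 s, during which the arm holds its last target.

## Working session

There is one attempt and no reset: what is moved stays moved. The work goes in short steps, Python scripts to look and compute and a tool call to move; the robot and the scene stay as the last step left them, time stands still between calls to the robot, and variables do not carry over. Pictures are saved under pics/ and viewed, and the job is handed in when it is done.

Besides the shell and the picture viewer there is one more tool, called after "Call:" as name([rows], argument=value, ...), one row to a line, values as JSON. arm_command: Moves the arm, as the interface text tells. Its arguments: {"type":"object","properties":{"targets":{"type":"array"}},"required":["targets"]}

```bash
ls; mkdir -p pics; cat > h.py <<'E'
import numpy as np, cv2
from cell import env, read_camera, get_calibration
def K(c):
    f=192/np.tan(np.radians(c['vfov'])/2); return f
def snap(name,fn):
    c=get_calibration(name); p,d=read_camera(name)
    np.savez('pics/'+fn+'.npz',p=p,d=d,T=c['world_from_camera'],f=K(c),cx=c['cx'],cy=c['cy'])
    cv2.imwrite('pics/'+fn+'.png',p); return p,d,c
def load(fn): return np.load('pics/'+fn+'.npz')
def ray(z,u,v):
    T=z['T']; r=np.array([(u-z['cx'])/z['f'],(v-z['cy'])/z['f'],1.]); return T[:3,3],T[:3,:3]@r
def atz(z,u,v,h):
    o,r=ray(z,u,v); return o+r*(h-o[2])/r[2]
def pt(z,u,v):
    o,r=ray(z,u,v); return o+r*z['d'][int(v),int(u)]
def proj(z,P):
    q=np.linalg.inv(z['T'])@np.append(P,1); return q[:2]/q[2]*z['f']+[z['cx'],z['cy']]
def crop(fn,u0,v0,u1,v1,s,out):
    p=cv2.imread('pics/'+fn+'.png')[v0:v1,u0:u1]; cv2.imwrite('pics/'+out+'.png',cv2.resize(p,None,fx=s,fy=s,interpolation=cv2.INTER_CUBIC))
E
python3 - <<'E'
from h import *
print(env.state())
for n in ['scene','top','wrist']:
    p,d,c=snap(n,n+'0'); print(n,c)
E
```

```text
pics
{'t': 0.0, 'joints': array([-1.42062553e+00,  4.91563866e-01,  1.55949181e+00, -3.74931831e-05,
        1.09168506e+00, -1.05598990e-01]), 'qvel': array([-2.63212688e-05,  7.35830653e-04, -1.82565318e-03,  2.41786127e-04,
        1.73989818e-03, -1.51939264e-03]), 'tau': array([-4.25364604e-03, -6.12650943e+01, -2.58184147e+01,  6.90574246e-02,
        4.82243439e-02, -9.74830346e-05]), 'eef_pos': array([ 158.09328082, -604.40396425,  214.04448601]), 'tcp_rot': array([-3.14044746e+00, -8.79447620e-05,  2.55787044e-01]), 'ft_force': array([-0.42143541,  0.74529016, -1.05475534]), 'moment': array([-0.01762566, -0.00450062, -0.01548431]), 'opening': 1.0010230937423792}
scene {'vfov': 42.73935826992042, 'cx': 254.93540533143968, 'cy': 187.94707721160458, 'world_from_camera': array([[ 4.47121114e-01, -5.76816145e-01,  6.83641605e-01,
        -4.41928268e+02],
       [-8.94453486e-01, -2.83223852e-01,  3.46030649e-01,
        -4.14657629e+02],
       [-5.97245636e-03, -7.66203227e-01, -6.42570576e-01,
         9.82524806e+02],
       [ 0.00000000e+00,  0.00000000e+00,  0.00000000e+00,
[... 224 characters left out ...]
   [-9.99994313e-01, -2.48650495e-03, -2.27830458e-03,
         9.69457638e+01],
       [ 2.56404137e-03, -1.21725779e-01, -9.92560457e-01,
         1.29490885e+03],
       [ 0.00000000e+00,  0.00000000e+00,  0.00000000e+00,
         1.00000000e+00]])}
wrist {'vfov': 59.72387781452606, 'cx': 257.7427834044713, 'cy': 194.30294712907346, 'world_from_camera': array([[ 2.53162790e-01, -9.25287866e-01, -2.82402138e-01,
         2.38354821e+02],
       [-9.67423679e-01, -2.42086463e-01, -7.40646370e-02,
        -5.83136009e+02],
       [ 1.65375301e-04,  2.91952925e-01, -9.56432675e-01,
         3.85194367e+02],
       [ 0.00000000e+00,  0.00000000e+00,  0.00000000e+00,
         1.00000000e+00]])}
```

View pics/scene0.png

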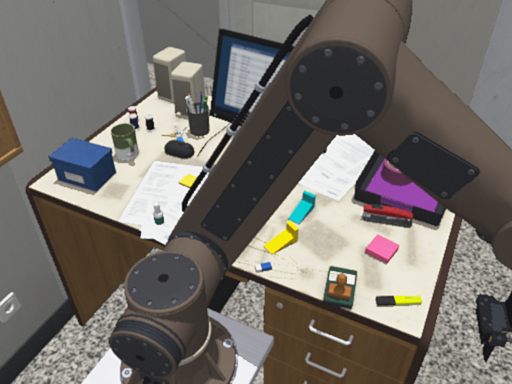

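View pics/top0.png

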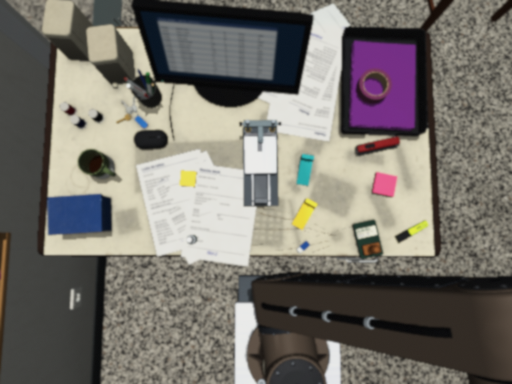

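View pics/wrist0.png

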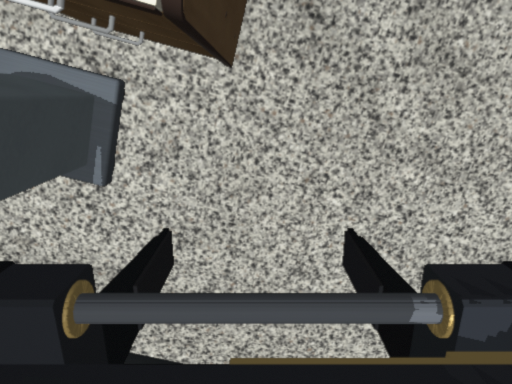

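Top view: stand around (260,165), pink block at (384,185), yellow block at (188,178), and turquoise and yellow wedge look-alikes at (305,170) and (305,213). Next I'll enlarge it.

```bash
python3 - <<'E'
from h import *
crop('top0',225,110,305,215,7,'c1')
a=cv2.imread('pics/top0.png')
b=np.hstack([cv2.resize(a[165:205,365:405],None,fx=9,fy=9,interpolation=cv2.INTER_CUBIC),cv2.resize(a[160:200,168:208],None,fx=9,fy=9,interpolation=cv2.INTER_CUBIC)])
cv2.imwrite('pics/c2.png',b)
z=load('top0')
for u,v in [(384,185),(188,178),(260,150),(260,190),(245,205),(277,205),(258,170)]: print(u,v,pt(z,u,v))
E
```

```text
384 185 [ 511.96795523 -303.19986785   22.91578122]
188 178 [532.99117782 309.99468691  19.22625776]
260 150 [619.48916189  84.47963018  36.0207398 ]
260 190 [494.67034098  84.24846457  28.73361351]
245 205 [449.34524738 131.03656377   9.32733482]
277 205 [449.59085926  30.66379855   9.22504483]
258 170 [556.20250521  90.61003837  36.58666895]
```

View pics/c1.png

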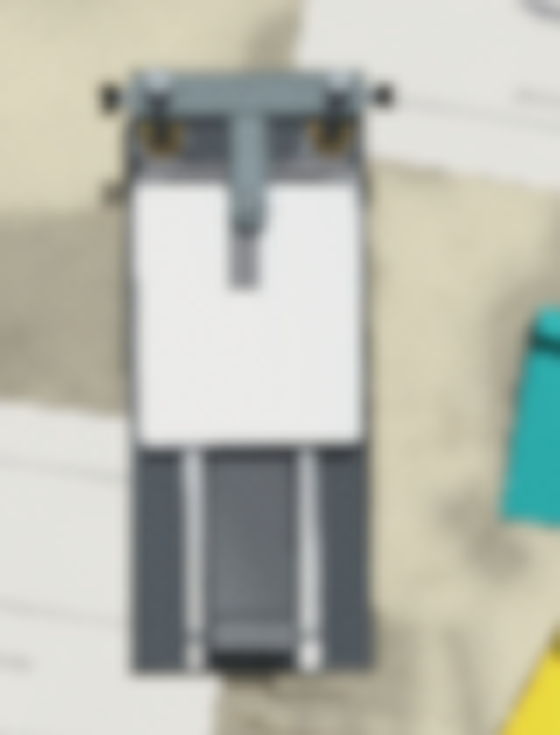

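View pics/c2.png

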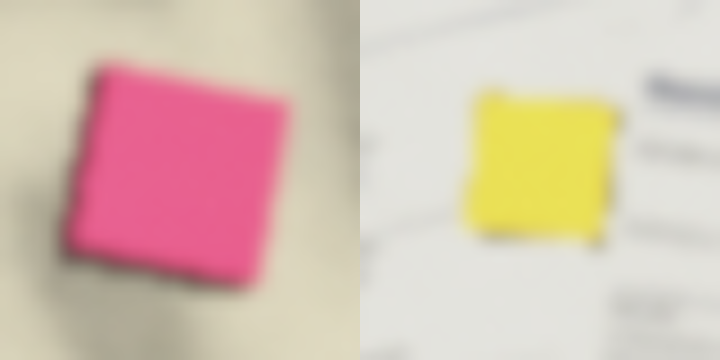

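```bash
python3 - <<'E'
from h import *
z=load('top0'); p=z['p']
hsv=cv2.cvtColor(p,cv2.COLOR_BGR2HSV)
def blob(box,lo,hi,h):
    u0,v0,u1,v1=box
    m=cv2.inRange(hsv[v0:v1,u0:u1],lo,hi)
    n,l,s,c=cv2.connectedComponentsWithStats(m); i=1+np.argmax(s[1:,4])
    cs,_=cv2.findContours((l==i).astype(np.uint8),0,2)
    c=max(cs,key=cv2.contourArea).reshape(-1,2)+[u0,v0]
    w=np.array([atz(z,u,v,h)[:2] for u,v in c],np.float32)
    print(cv2.minAreaRect(w), len(c))
blob((360,160,410,210),(150,80,80),(180,255,255),20)
blob((165,155,215,205),(20,90,80),(35,255,255),14)
for n,u,v,h in [('nl',132,670,10),('nr',372,670,10),('tnl',138,443,34),('tnr',364,443,34),('tfl',133,182,34),('tfr',362,182,34),('wedge top l',215,628,60),('wr',295,628,60)]:
    print(n,atz(z,225+u/7,110+v/7,h))
E
```

```text
((514.6741943359375, -304.33306884765625), (68.99305725097656, 68.66110229492188), 77.39186096191406) 34
((533.6813354492188, 311.50958251953125), (48.229339599609375, 47.695125579833984), 85.33574676513672) 15
nl [447.04745095 134.58711049  10.        ]
nr [447.30208525  27.12957293  10.        ]
tnl [546.18111948 131.83215394  34.        ]
tnr [546.43926223  31.56784401  34.        ]
tfl [664.52273733 134.76045785  34.        ]
tfr [664.81199021  32.01741146  34.        ]
wedge top l [461.76980186  97.4569317   60.        ]
wr [461.85282086  62.96997369  60.        ]
```

```bash
cat >> h.py <<'E'
from scipy.spatial.transform import Rotation as R
def rel(pos,rpy,verbose=True):
    s=env.state(); R0=R.from_euler('xyz',s['tcp_rot']); Rt=R.from_euler('xyz',rpy)
    t=R0.inv().apply(np.array(pos)-s['eef_pos'])/1000; r=(R0.inv()*Rt).as_rotvec()
    print('turn',r.round(4).tolist(),'shift',t.round(4).tolist(),'rows~',max(np.linalg.norm(t)/.05,np.degrees(np.linalg.norm(r))/8.59).round(1))
def st():
    s=env.state(); print('t',round(s['t'],2),'pos',s['eef_pos'].round(2),'rot',s['tcp_rot'].round(4),'f',s['ft_force'].round(2),'open',round(s['opening'],3),'q',s['joints'].round(2))
E
python3 - <<'E'
from h import *
rel([500,-300,215],[np.pi,0,-.22])
E
```

```text
turn [-0.0008, 0.0001, 0.4758] shift [0.4078, -0.2081, -0.0006] rows~ 9.2
```

Call:
arm_command([
  [[0, 0, 0.476], [0.408, -0.208, 0], 0],
  [[0, 0, 0.476], [0.408, -0.208, 0], 0],
  [[0, 0, 0.476], [0.408, -0.208, 0], 0],
  [[0, 0, 0.476], [0.408, -0.208, 0], 0],
  [[0, 0, 0.476], [0.408, -0.208, 0], 0],
  [[0, 0, 0.476], [0.408, -0.208, 0], 0],
  [[0, 0, 0.476], [0.408, -0.208, 0], 0],
  [[0, 0, 0.476], [0.408, -0.208, 0], 0],
])

```text
t: 0.95
eef_pos: [455.6, -339.4, 214.6]
tcp_rot: [3.142, 0.0, -0.22]
ft_force: [-0.3, -1.6, 1.1]
opening: 1.0
```

```bash
python3 - <<'E'
from h import *
st(); rel([515,-304,215],[np.pi,0,-.22])
E
```

```text
t 0.95 pos [ 455.62 -339.43  214.63] rot [ 3.1415  0.     -0.2203] f [-0.26 -1.61  1.13] open 1.0 q [-0.76  0.41  1.7  -0.    1.03  1.03]
turn [0.0001, 0.0, -0.0003] shift [0.0502, -0.0475, -0.0004] rows~ 1.4
```

Call:
arm_command([
  [[0, 0, 0], [0.045, -0.042, 0], 0],
  [[0, 0, 0], [0.045, -0.042, 0], 0],
  [[0, 0, 0], [0.045, -0.042, 0], 0],
])

```text
t: 1.25
eef_pos: [508.5, -308.7, 214.2]
tcp_rot: [-3.141, 0.001, -0.217]
ft_force: [-0.7, -0.8, -0.2]
opening: 1.001
```

```bash
python3 - <<'E'
from h import *
st(); p,d,c=snap('wrist','w1'); snap('top','top1');st()
E
```

```text
t 1.25 pos [ 508.47 -308.74  214.16] rot [-3.1414e+00  6.0000e-04 -2.1740e-01] f [-0.69 -0.85 -0.15] open 1.001 q [-0.66  0.45  1.64 -0.    1.06  1.13]
t 1.35 pos [ 506.7  -310.3   214.36] rot [ 3.1416e+00  8.0000e-04 -2.2020e-01] f [-0.45 -0.56 -0.16] open 1.001 q [-0.66  0.45  1.64 -0.    1.06  1.13]
```

View pics/w1.png

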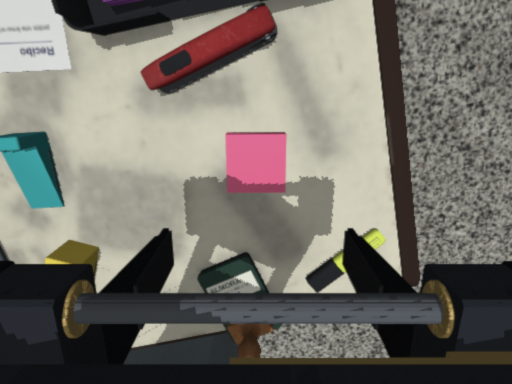

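Wrist view: the pink block is square-on to the tool at (226–286, 131–193). A shadow covers its lower edge.

```bash
python3 - <<'E'
from h import *
z=load('w1'); p=z['p']; hsv=cv2.cvtColor(p,cv2.COLOR_BGR2HSV)
m=cv2.inRange(hsv,(155,80,60),(178,255,255)); n,l,s,c=cv2.connectedComponentsWithStats(m); i=1+np.argmax(s[1:,4]); print(s[i],c[i])
cs,_=cv2.findContours((l==i).astype(np.uint8),0,2); c=max(cs,key=cv2.contourArea).reshape(-1,2)
w=np.array([atz(z,u,v,20)[:2] for u,v in c],np.float32); print(cv2.minAreaRect(w)); print(cv2.minAreaRect(c))
print(z['T']); st()
zt=load('top1')
print(pt(z,256,150), pt(z,320,120))
rel([514,-304,60],[np.pi,0,-.22])
E
```

```text
[ 226  133   60   60 3559] [255.52486654 162.27395336]
((516.2571411132812, -307.82208251953125), (66.07115936279297, 66.56817626953125), 77.54642486572266)
((255.49996948242188, 162.49998474121094), (58.99999237060547, 58.99999237060547), 90.0)
[[-2.15512348e-01 -9.33873655e-01 -2.85367175e-01  5.89515469e+02]
 [-9.76500372e-01  2.06464854e-01  6.18003832e-02 -3.26046120e+02]
 [ 1.20454232e-03  2.91979899e-01 -9.56423697e-01  3.85188686e+02]
 [ 0.00000000e+00  0.00000000e+00  0.00000000e+00  1.00000000e+00]]
t 1.35 pos [ 506.7  -310.3   214.36] rot [ 3.1416e+00  8.0000e-04 -2.2020e-01] f [-0.45 -0.56 -0.16] open 1.001 q [-0.66  0.45  1.64 -0.    1.06  1.13]
[ 530.77353929 -311.57806877   21.03979834] [ 5.44998124e+02 -3.88626878e+02 -5.45063855e-02]
turn [0.0, 0.0008, -0.0002] shift [0.0059, -0.0077, 0.1544] rows~ 3.1
```

```bash
python3 - <<'E'
from h import *
p,d,c=snap('wrist','w2'); z=load('w2'); p=z['p']; hsv=cv2.cvtColor(p,cv2.COLOR_BGR2HSV)
m=cv2.inRange(hsv,(155,80,60),(178,255,255)); n,l,s,c=cv2.connectedComponentsWithStats(m); i=1+np.argmax(s[1:,4])
cs,_=cv2.findContours((l==i).astype(np.uint8),0,2); c=max(cs,key=cv2.contourArea).reshape(-1,2)
print(cv2.minAreaRect(np.array([atz(z,u+.0,v+.0,20)[:2] for u,v in c],np.float32)))
rel([516,-307,4],[np.pi,0,-.22])
E
```

```text
((516.4175415039062, -307.9495544433594), (65.93269348144531, 67.564208984375), 77.47376251220703)
turn [0.0001, 0.0006, -0.0012] shift [0.0087, -0.0057, 0.2105] rows~ 4.2
```

Call:
arm_command([
  [[0, 0, 0], [0.009, -0.006, 0.05], 0],
  [[0, 0, 0], [0.009, -0.006, 0.1], 0],
  [[0, 0, 0], [0.009, -0.006, 0.15], 0],
  [[0, 0, 0], [0.009, -0.006, 0.195], 0],
  [[0, 0, 0], [0.009, -0.006, 0.21], 0],
  [[0, 0, 0], [0.009, -0.006, 0.21], 0],
])

```text
t: 2.0
eef_pos: [516.3, -306.8, 3.6]
tcp_rot: [-3.141, 0.002, -0.222]
ft_force: [0.7, -0.2, 0.2]
opening: 1.003
```

```bash
python3 - <<'E'
from h import *
st()
E
```

```text
t 2.0 pos [ 516.34 -306.81    3.57] rot [-3.1407e+00  2.4000e-03 -2.2190e-01] f [ 0.66 -0.19  0.2 ] open 1.003 q [-0.65  0.73  1.78 -0.    0.63  1.15]
```

Call:
arm_command([
  [[0, 0, 0], [0, 0, 0], 255],
  [[0, 0, 0], [0, 0, 0], 255],
  [[0, 0, 0], [0, 0, 0], 255],
  [[0, 0, 0], [0, 0, 0], 255],
  [[0, 0, 0], [0, 0, 0], 255],
])

```text
t: 2.5
eef_pos: [517.8, -306.3, 5.5]
tcp_rot: [3.141, -0.001, -0.22]
ft_force: [-1.2, -0.4, 7.6]
opening: 0.691
```

```bash
python3 - <<'E'
from h import *
st(); rel([514,-304,120],[np.pi,0,0])
E
```

```text
t 2.5 pos [ 517.82 -306.3     5.48] rot [ 3.1409e+00 -1.1000e-03 -2.2010e-01] f [-1.16 -0.41  7.58] open 0.691 q [-0.64  0.73  1.78 -0.    0.63  1.15]
turn [0.0008, -0.001, -0.2201] shift [-0.0041, -0.0013, -0.1145] rows~ 2.3
```

Call:
arm_command([
  [[0, 0, 0], [0, 0, -0.05], 255],
  [[0, 0, 0], [0, 0, -0.1], 255],
  [[0, 0, 0], [0, 0, -0.15], 255],
  [[0, 0, 0], [0, 0, -0.2], 255],
])

```text
t: 2.9
eef_pos: [517.3, -305.6, 206.8]
tcp_rot: [-3.142, 0.0, -0.22]
ft_force: [1.0, -0.5, -0.4]
opening: 0.69
```

```bash
python3 - <<'E'
from h import *
st(); rel([540,81,220],[np.pi,0,0])
E
```

```text
t 2.9 pos [ 517.25 -305.64  206.81] rot [-3.1416e+00  1.0000e-04 -2.2000e-01] f [ 0.98 -0.51 -0.39] open 0.69 q [-0.64  0.46  1.63 -0.    1.05  1.15]
turn [-0.0, 0.0001, -0.22] shift [-0.0622, -0.3823, -0.0132] rows~ 7.8
```

Call:
arm_command([
  [[0, 0, -0.22], [-0.062, -0.382, -0.012], 255],
  [[0, 0, -0.22], [-0.062, -0.382, -0.012], 255],
  [[0, 0, -0.22], [-0.062, -0.382, -0.012], 255],
  [[0, 0, -0.22], [-0.062, -0.382, -0.012], 255],
  [[0, 0, -0.22], [-0.062, -0.382, -0.012], 255],
  [[0, 0, -0.22], [-0.062, -0.382, -0.012], 255],
  [[0, 0, -0.22], [-0.062, -0.382, -0.012], 255],
  [[0, 0, -0.22], [-0.062, -0.382, -0.012], 255],
])

```text
t: 3.7
eef_pos: [540.1, 83.1, 216.9]
tcp_rot: [-3.141, -0.0, 0.001]
ft_force: [1.0, -0.9, -0.2]
opening: 0.693
```

Call:
arm_command([
  [[0, 0, 0], [0, 0, 0], 255],
  [[0, 0, 0], [0, 0, 0], 255],
  [[0, 0, 0], [0, 0, 0], 255],
])

```text
t: 4.0
eef_pos: [540.4, 79.5, 216.6]
tcp_rot: [3.141, 0.0, -0.001]
ft_force: [0.6, -0.3, -0.0]
opening: 0.693
```

```bash
python3 - <<'E'
from h import *
st(); p,d,c=snap('wrist','w3'); st(); rel([540,81,220],[np.pi,0,0])
cv2.imwrite('pics/w3b.png',cv2.resize(p[0:300],None,fx=1.56,fy=1.56,interpolation=cv2.INTER_CUBIC))
E
```

```text
t 4.0 pos [540.41  79.55 216.55] rot [ 3.1413e+00  2.0000e-04 -7.0000e-04] f [ 0.6  -0.3  -0.02] open 0.693 q [ 0.03  0.38  1.75 -0.    1.01  1.6 ]
t 4.05 pos [540.48  79.26 216.6 ] rot [ 3.1413e+00  1.0000e-04 -1.4000e-03] f [-0.09 -0.21 -0.36] open 0.691 q [ 0.02  0.38  1.75 -0.    1.01  1.6 ]
turn [0.0003, 0.0001, -0.0014] shift [-0.0005, -0.0017, -0.0034] rows~ 0.1
```

View pics/w3b.png

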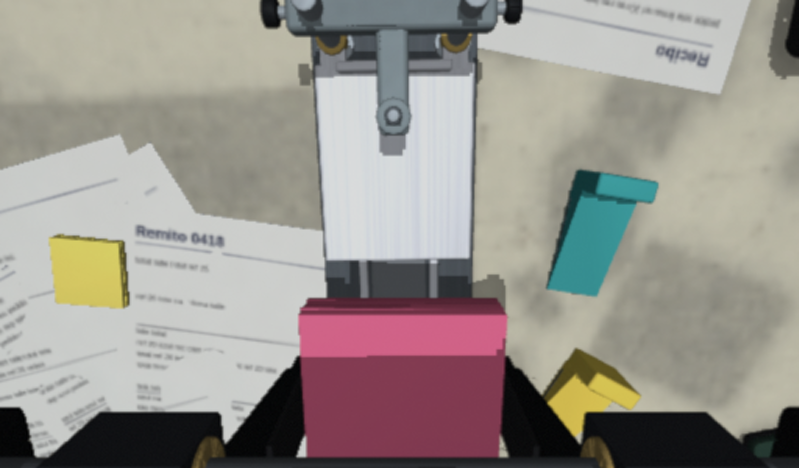

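The wrist view shows the whole table, with corners at about (328,259), (470,258), (318,75) and (474,75) in the scaled picture. The lip is at row ~66–74 and the gauge at (394,115). The yellow block is at (90,271).

```bash
python3 - <<'E'
from h import *
crop('w3',195,0,320,80,6,'c3'); crop('w3',195,140,320,200,6,'c4')
z=load('w3')
for n,u,v in [('nl',328,259),('nr',470,258),('fl',318,75),('fr',474,75)]: print(n,atz(z,u/1.56,v/1.56,34))
hsv=cv2.cvtColor(z['p'],cv2.COLOR_BGR2HSV)[:, :120]
m=cv2.inRange(hsv,(22,110,120),(32,255,255)); n,l,s,c=cv2.connectedComponentsWithStats(m); i=1+np.argmax(s[1:,4]); print(s[i])
cs,_=cv2.findContours((l==i).astype(np.uint8),0,2); c=max(cs,key=cv2.contourArea).reshape(-1,2)
print(cv2.minAreaRect(np.array([atz(z,u,v,14)[:2] for u,v in c],np.float32)))
E
```

```text
nl [547.30164552 130.77532563  34.        ]
nr [547.91825526  32.70234055  34.        ]
fl [664.53232259 132.10051561  34.        ]
fr [664.49556073  34.56761461  34.        ]
[  32  151   50   46 1867]
((533.7550659179688, 309.72027587890625), (52.448062896728516, 50.711570739746094), 84.98992156982422)
```

View pics/c3.png

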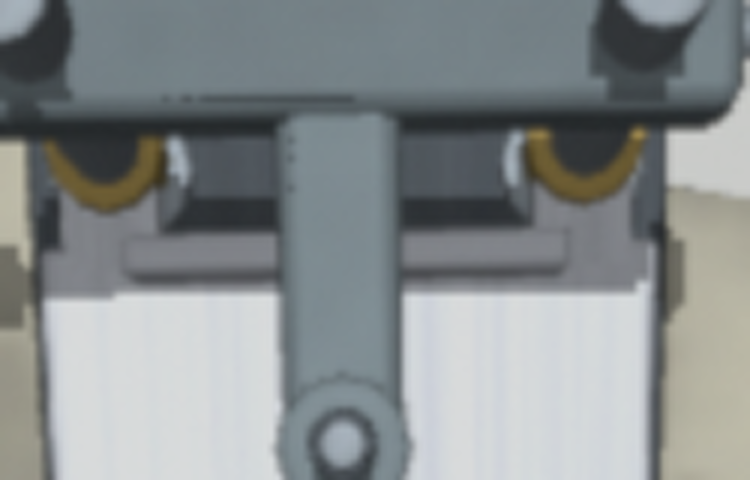

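View pics/c4.png

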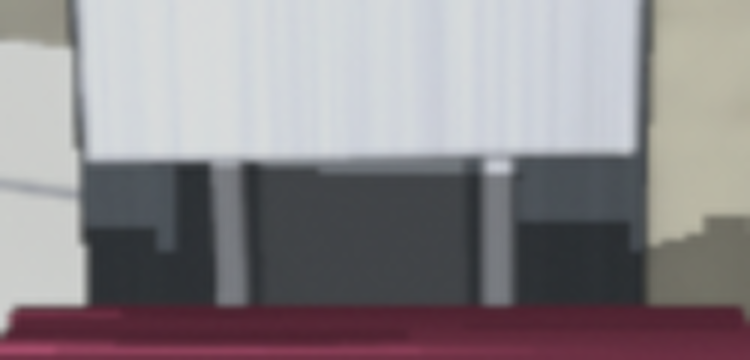

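```bash
python3 - <<'E'
from h import *
z=load('w3')
g=lambda u,v:(195+u/6-.42, v/6-.42)
for n,u,v,dv,h in [('nl',82,160,140,34),('nr',636,153,140,34),('lipL bot',128,279,0,34),('lipR bot',565,275,0,34),('lipL top',125,236,0,46),('lipR top',568,232,0,46),('lipLnear top',125,270,0,46),('lipRneartop',566,266,0,46),('tableL',52,440,0,34),('tableR',652,440,0,34)]:
    a,b=g(u,v); print(n,atz(z,a,b+dv,h).round(1))
print('armL',atz(z,*g(285,300),113),'armR',atz(z,*g(398,300),113),'foot',atz(z,*g(342,440),113))
E
```

```text
nl [547.1 133.   34. ]
nr [548.3  33.5  34. ]
lipL bot [666.3 120.3  34. ]
lipR bot [666.9  49.4  34. ]
lipL top [671.  119.1  46. ]
lipR top [671.6  50.1  46. ]
lipLnear top [666.2 119.3  46. ]
lipRneartop [666.7  50.3  46. ]
tableL [641.7 133.8  34. ]
tableR [641.7  34.3  34. ]
armL [654.26516136  91.54921084 113.        ] armR [654.25969368  77.2673714  113.        ] foot [637.60713543  84.44427276 113.        ]
```

```bash
python3 - <<'E'
from h import *
st(); rel([584.7,83.6,100],[np.pi,0,0.009]);rel([584.7,83.6,40.5],[np.pi,0,0.009])
E
```

```text
t 4.05 pos [540.48  79.26 216.6 ] rot [ 3.1413e+00  1.0000e-04 -1.4000e-03] f [-0.09 -0.21 -0.36] open 0.691 q [ 0.02  0.38  1.75 -0.    1.01  1.6 ]
turn [0.0003, 0.0001, -0.0104] shift [0.0442, -0.0044, 0.1166] rows~ 2.5
turn [0.0003, 0.0001, -0.0104] shift [0.0442, -0.0044, 0.1761] rows~ 3.6
```

Call:
arm_command([
  [[0, 0, -0.0104], [0.044, -0.004, 0.04], 255],
  [[0, 0, -0.0104], [0.044, -0.004, 0.08], 255],
  [[0, 0, -0.0104], [0.044, -0.004, 0.117], 255],
  [[0, 0, -0.0104], [0.044, -0.004, 0.117], 255],
  [[0, 0, -0.0104], [0.044, -0.004, 0.117], 255],
])

```text
t: 4.55
eef_pos: [584.8, 83.4, 100.2]
tcp_rot: [3.141, 0.001, 0.009]
ft_force: [0.3, 0.0, 0.3]
opening: 0.69
```

```bash
python3 - <<'E'
from h import *
st(); snap('wrist','w4'); rel([584.7,83.6,40.5],[np.pi,0,0.009])
E
```

```text
t 4.55 pos [584.75  83.4  100.19] rot [3.1415e+00 6.0000e-04 8.9000e-03] f [0.3  0.   0.33] open 0.69 q [ 0.03  0.58  1.76 -0.    0.81  1.59]
turn [0.0001, -0.0018, 0.0001] shift [-0.0007, -0.0, 0.0608] rows~ 1.2
```

View pics/w4.png

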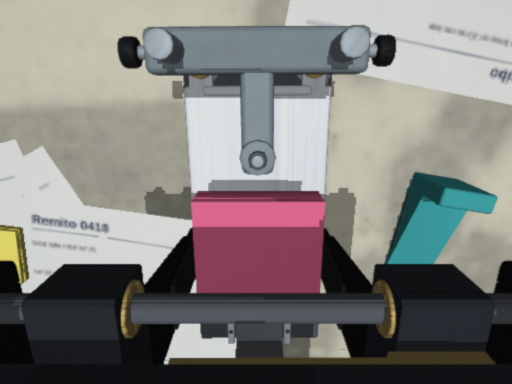

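The held pink block is square with the table and just clear of the gauge arm, whose tip is at (257,158). Lowering it now.

Call:
arm_command([
  [[0, 0, 0], [0, 0, 0.03], 255],
  [[0, 0, 0], [0, 0, 0.052], 255],
  [[0, 0, 0], [0, 0, 0.059], 255],
  [[0, 0, 0], [0, 0, 0.06], 255],
  [[0, 0, 0], [0, 0, 0.06], 255],
])

```text
t: 5.1
eef_pos: [585.4, 84.2, 41.3]
tcp_rot: [3.142, -0.002, 0.01]
ft_force: [-0.4, 0.8, 0.1]
opening: 0.695
```

```bash
python3 - <<'E'
from h import *
st()
E
```

```text
t 5.1 pos [585.35  84.23  41.26] rot [ 3.1415e+00 -2.3000e-03  1.0100e-02] f [-0.38  0.83  0.09] open 0.695 q [ 0.03  0.66  1.8  -0.    0.68  1.59]
```

Call:
arm_command([
  [[0, 0, 0], [0, 0, 0.001], 255],
  [[0, 0, 0], [0, 0, 0.0015], 255],
  [[0, 0, 0], [0, 0, 0.002], 255],
])

```text
t: 5.4
eef_pos: [585.1, 84.3, 39.4]
tcp_rot: [3.141, -0.002, 0.01]
ft_force: [-4.3, -0.9, 17.1]
opening: 0.692
```

```bash
python3 - <<'E'
from h import *
st()
E
```

```text
t 5.4 pos [585.11  84.3   39.37] rot [ 3.1414e+00 -2.1000e-03  1.0400e-02] f [-4.32 -0.87 17.08] open 0.692 q [ 0.03  0.67  1.8  -0.    0.68  1.59]
```

Call:
arm_command([
  [[0, 0, 0], [0, 0, -0.001], 255],
  [[0, 0, 0], [0, 0, -0.001], 0],
  [[0, 0, 0], [0, 0, -0.001], 0],
  [[0, 0, 0], [0, 0, -0.001], 0],
  [[0, 0, 0], [0, 0, -0.03], 0],
  [[0, 0, 0], [0, 0, -0.08], 0],
  [[0, 0, 0], [0, 0, -0.13], 0],
  [[0, 0, 0], [0, 0, -0.16], 0],
])

```text
t: 6.2
eef_pos: [585.1, 84.3, 201.2]
tcp_rot: [-3.142, -0.004, 0.01]
ft_force: [0.1, 0.7, -0.5]
opening: 1.0
```

```bash
python3 - <<'E'
from h import *
st(); snap('wrist','w5'); rel([534,305,200],[np.pi,0,-0.087])
E
```

```text
t 6.2 pos [585.14  84.34 201.22] rot [-3.1416 -0.0036  0.0102] f [ 0.12  0.71 -0.49] open 1.0 q [ 0.03  0.46  1.66 -0.    1.02  1.59]
turn [-0.0005, -0.0087, 0.0973] shift [-0.0502, -0.2211, 0.0045] rows~ 4.5
```

View pics/w5.png

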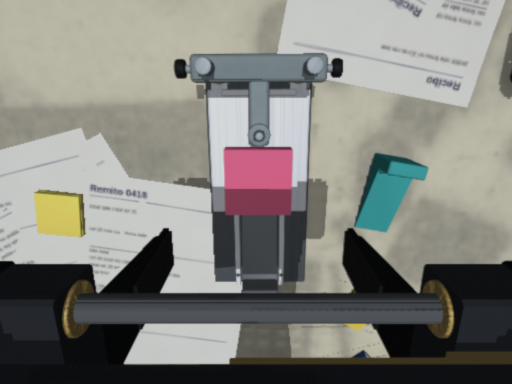

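The pink block lies on the table at (224–292, 147–214). Next: the small block.

Call:
arm_command([
  [[0, 0, 0.097], [-0.05, -0.221, 0.0], 0],
  [[0, 0, 0.097], [-0.05, -0.221, 0.0], 0],
  [[0, 0, 0.097], [-0.05, -0.221, 0.0], 0],
  [[0, 0, 0.097], [-0.05, -0.221, 0.0], 0],
  [[0, 0, 0.097], [-0.05, -0.221, 0.0], 0],
  [[0, 0, 0.097], [-0.05, -0.221, 0.0], 0],
  [[0, 0, 0.097], [-0.05, -0.221, 0.0], 0],
  [[0, 0, 0.097], [-0.05, -0.221, 0.0], 0],
])

```text
t: 7.05
eef_pos: [532.5, 303.7, 197.3]
tcp_rot: [3.141, 0.0, -0.088]
ft_force: [0.1, -0.1, 0.4]
opening: 0.999
```

```bash
cat >> h.py <<'E'
def rect(fn,lo,hi,h,box=(0,0,512,384)):
    z=load(fn); u0,v0,u1,v1=box
    m=cv2.inRange(cv2.cvtColor(z['p'],cv2.COLOR_BGR2HSV)[v0:v1,u0:u1],lo,hi); n,l,s,c=cv2.connectedComponentsWithStats(m); i=1+np.argmax(s[1:,4])
    cs,_=cv2.findContours((l==i).astype(np.uint8),0,2); c=max(cs,key=cv2.contourArea).reshape(-1,2)+[u0,v0]
    r=cv2.minAreaRect(np.array([atz(z,u,v,h)[:2] for u,v in c],np.float32)); print(fn,s[i],np.round(r[0],2),np.round(r[1],2),round(r[2],2)); return r
E
python3 - <<'E'
from h import *
st(); p,d,c=snap('wrist','w6')
rect('w5',(155,80,40),(178,255,255),54,(180,100,330,250))
rect('w6',(20,110,60),(34,255,255),14,(180,80,350,260))
E
```

```text
t 7.05 pos [532.52 303.71 197.33] rot [ 3.1411e+00  3.0000e-04 -8.7700e-02] f [ 0.14 -0.05  0.43] open 0.999 q [ 0.41  0.49  1.61 -0.    1.04  2.07]
w5 [  44   47   69   69 4521] [584.11  84.23] [69.06 66.79] 0.57
w6 [  48   69   46   45 2005] [533.91 311.44] [48.82 48.89] 84.95
```

View pics/w6.png

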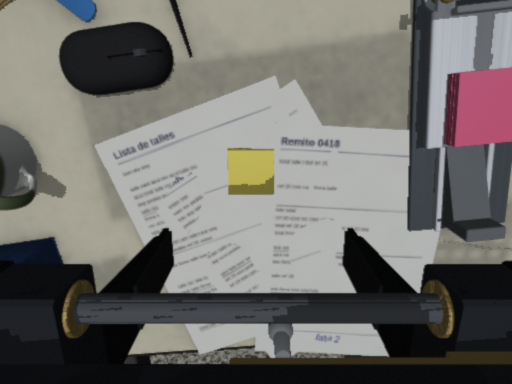

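```bash
python3 - <<'E'
from h import *
rel([534,311.2,5],[np.pi,0,-.088])
E
```

```text
turn [0.0003, 0.0001, -0.0002] shift [0.0007, -0.0078, 0.1925] rows~ 3.9
```

Call:
arm_command([
  [[0, 0, 0], [0.001, -0.008, 0.05], 0],
  [[0, 0, 0], [0.001, -0.008, 0.1], 0],
  [[0, 0, 0], [0.001, -0.008, 0.15], 0],
  [[0, 0, 0], [0.001, -0.008, 0.185], 0],
  [[0, 0, 0], [0.001, -0.008, 0.192], 0],
  [[0, 0, 0], [0.001, -0.008, 0.192], 0],
  [[0, 0, 0], [0.001, -0.008, 0.192], 0],
])

```text
t: 7.8
eef_pos: [535.1, 312.6, 7.5]
tcp_rot: [-3.14, -0.002, -0.087]
ft_force: [0.1, 0.7, -0.4]
opening: 1.002
```

Call:
arm_command([
  [[0, 0, 0], [0, 0, 0], 255],
  [[0, 0, 0], [0, 0, 0], 255],
  [[0, 0, 0], [0, 0, 0], 255],
  [[0, 0, 0], [0, 0, 0], 255],
  [[0, 0, 0], [0, 0, 0], 255],
  [[0, 0, 0], [0, 0, 0], 255],
])

```text
t: 8.4
eef_pos: [533.9, 312.6, 5.6]
tcp_rot: [3.141, -0.0, -0.087]
ft_force: [-0.2, -0.5, -0.2]
opening: 0.55
```

```bash
python3 - <<'E'
from h import *
st()
E
```

```text
t 8.4 pos [533.94 312.64   5.61] rot [ 3.1415 -0.     -0.0868] f [-0.19 -0.48 -0.23] open 0.55 q [ 0.42  0.74  1.74 -0.    0.66  2.08]
```

Call:
arm_command([
  [[0, 0, 0], [0, 0, 0], 255],
  [[0, 0, 0], [0, 0, 0], 255],
  [[0, 0, 0], [0, 0, -0.02], 255],
  [[0, 0, 0], [0, 0, -0.06], 255],
  [[0, 0, 0], [0, 0, -0.11], 255],
  [[0, 0, 0], [0, 0, -0.16], 255],
  [[0, 0, 0], [0, 0, -0.19], 255],
  [[0, 0, 0], [0, 0, -0.19], 255],
])

```text
t: 9.2
eef_pos: [535.3, 313.4, 200.2]
tcp_rot: [-3.138, -0.007, -0.087]
ft_force: [0.1, 0.4, -0.9]
opening: 0.524
```

```bash
python3 - <<'E'
from h import *
st(); snap('wrist','w7'); rel([584.3,84.0,190],[np.pi,0,0.010])
E
```

```text
t 9.2 pos [535.32 313.36 200.24] rot [-3.138  -0.0066 -0.0867] f [ 0.11  0.4  -0.89] open 0.524 q [ 0.42  0.5   1.59 -0.    1.05  2.08]
turn [-0.0016, -0.0033, -0.0968] shift [0.0695, 0.2237, 0.0073] rows~ 4.7
```

View pics/w7.png

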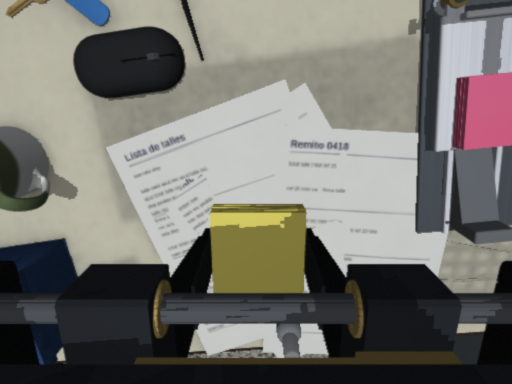

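Call:
arm_command([
  [[0, 0, -0.097], [0.0695, 0.224, 0], 255],
  [[0, 0, -0.097], [0.0695, 0.224, 0], 255],
  [[0, 0, -0.097], [0.0695, 0.224, 0], 255],
  [[0, 0, -0.097], [0.0695, 0.224, 0], 255],
  [[0, 0, -0.097], [0.0695, 0.224, 0], 255],
  [[0, 0, -0.097], [0.0695, 0.224, 0.03], 255],
  [[0, 0, -0.097], [0.0695, 0.224, 0.07], 255],
  [[0, 0, -0.097], [0.0695, 0.224, 0.07], 255],
])

```text
t: 10.05
eef_pos: [580.8, 82.9, 120.1]
tcp_rot: [3.141, 0.01, 0.009]
ft_force: [-0.6, -0.2, -1.0]
opening: 0.523
```

```bash
python3 - <<'E'
from h import *
st(); rel([584.4,84.2,62],[np.pi,0,0.010])
crop('w5',195,130,320,240,6,'c5')
E
```

```text
t 10.05 pos [580.78  82.89 120.13] rot [3.1413 0.0102 0.0094] f [-0.64 -0.24 -1.  ] open 0.523 q [ 0.03  0.55  1.75 -0.    0.86  1.59]
turn [0.0003, 0.0102, -0.0006] shift [0.0042, -0.0013, 0.0581] rows~ 1.2
```

View pics/c5.png

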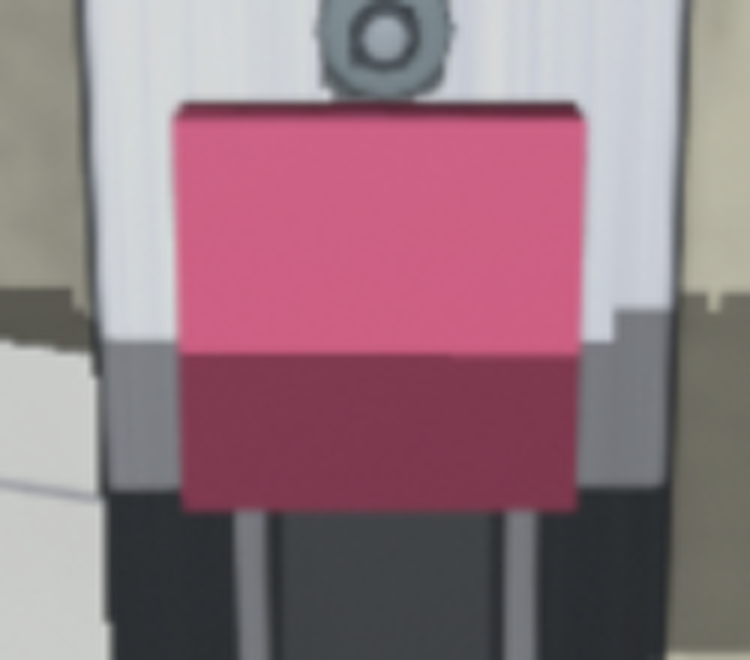

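```bash
python3 - <<'E'
from h import *
z=load('w5')
g=lambda u,v:(195+u/6-.42,130+v/6-.42)
q=[atz(z,*g(u,v),54)[:2] for u,v in [(173,117),(586,117),(182,512),(578,512)]]
print(np.round(q,1),np.mean(q,0))
for u,v in [(107,488),(665,488)]: print(atz(z,*g(u,v),34))
st(); rel([584,84.2,62],[np.pi,0,0.010])
E
```

```text
[[616.3 117.6]
 [617.   51.8]
 [549.3 117.4]
 [550.   50.5]] [583.15906099  84.3366961 ]
[546.36671561 132.71333639  34.        ]
[547.35943647  32.88664752  34.        ]
t 10.05 pos [580.78  82.89 120.13] rot [3.1413 0.0102 0.0094] f [-0.64 -0.24 -1.  ] open 0.523 q [ 0.03  0.55  1.75 -0.    0.86  1.59]
turn [0.0003, 0.0102, -0.0006] shift [0.0038, -0.0013, 0.0581] rows~ 1.2
```

Call:
arm_command([
  [[0, 0, 0], [0, 0, 0], 255],
  [[0, 0, 0], [0, 0, 0], 255],
])

```text
t: 10.25
eef_pos: [584.3, 83.7, 126.8]
tcp_rot: [3.142, -0.001, 0.011]
ft_force: [-0.1, 0.4, -0.8]
opening: 0.524
```

```bash
python3 - <<'E'
from h import *
st(); rel([583.7,84.2,61.5],[np.pi,0,0.010]); p,d,c=snap('wrist','w8'); 
E
```

```text
t 10.25 pos [584.34  83.74 126.77] rot [ 3.1415e+00 -1.3000e-03  1.0700e-02] f [-0.07  0.45 -0.77] open 0.524 q [ 0.03  0.54  1.74 -0.    0.86  1.59]
turn [0.0001, -0.0013, 0.0007] shift [-0.0007, -0.0005, 0.0653] rows~ 1.3
```

View pics/w8.png

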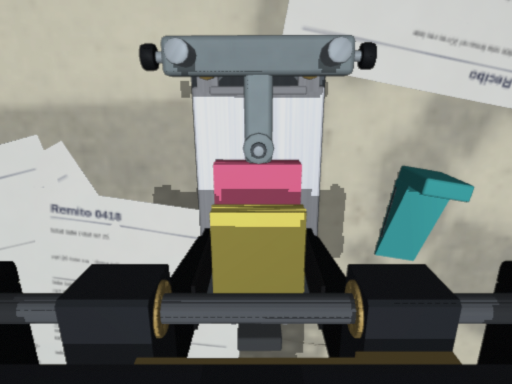

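Call:
arm_command([
  [[0, 0, 0], [-0.0007, -0.0005, 0.03], 255],
  [[0, 0, 0], [-0.0007, -0.0005, 0.055], 255],
  [[0, 0, 0], [-0.0007, -0.0005, 0.065], 255],
  [[0, 0, 0], [-0.0007, -0.0005, 0.065], 255],
  [[0, 0, 0], [-0.0007, -0.0005, 0.065], 255],
  [[0, 0, 0], [-0.0007, -0.0005, 0.065], 255],
])

```text
t: 10.9
eef_pos: [583.6, 84.0, 61.8]
tcp_rot: [3.142, -0.002, 0.01]
ft_force: [0.1, 0.9, -1.0]
opening: 0.527
```

```bash
python3 - <<'E'
from h import *
st()
E
```

```text
t 10.9 pos [583.65  84.03  61.84] rot [ 3.1415e+00 -1.8000e-03  1.0400e-02] f [ 0.08  0.86 -1.04] open 0.527 q [ 0.03  0.63  1.79 -0.    0.72  1.59]
```

Call:
arm_command([
  [[0, 0, 0], [0, 0, 0.001], 255],
  [[0, 0, 0], [0, 0, 0.0015], 255],
  [[0, 0, 0], [0, 0, 0.002], 255],
  [[0, 0, 0], [0, 0, 0.002], 255],
])

```text
t: 11.3
eef_pos: [583.2, 84.0, 59.3]
tcp_rot: [3.142, -0.001, 0.01]
ft_force: [-3.0, 0.1, 6.3]
opening: 0.521
```

```bash
python3 - <<'E'
from h import *
st()
E
```

```text
t 11.3 pos [583.23  83.96  59.28] rot [ 3.1416e+00 -7.0000e-04  1.0200e-02] f [-3.03  0.14  6.31] open 0.521 q [ 0.03  0.63  1.79 -0.    0.72  1.59]
```

Call:
arm_command([
  [[0, 0, 0], [0, 0, -0.0005], 255],
  [[0, 0, 0], [0, 0, -0.0005], 0],
  [[0, 0, 0], [0, 0, -0.0005], 0],
  [[0, 0, 0], [0, 0, -0.0005], 0],
  [[0, 0, 0], [0, 0, -0.0205], 0],
  [[0, 0, 0], [0, 0, -0.07], 0],
  [[0, 0, 0], [0, 0, -0.12], 0],
  [[0, 0, 0], [0, 0, -0.14], 0],
])

```text
t: 12.1
eef_pos: [584.2, 84.1, 203.1]
tcp_rot: [-3.142, -0.006, 0.01]
ft_force: [1.3, 0.0, -0.0]
opening: 0.994
```

```bash
python3 - <<'E'
from h import *
st(); snap('wrist','w9'); crop('w9',190,110,330,230,5,'c6')
E
```

```text
t 12.1 pos [584.23  84.06 203.13] rot [-3.1416 -0.0057  0.0103] f [ 1.32  0.   -0.02] open 0.994 q [ 0.03  0.45  1.66 -0.    1.02  1.59]
```

View pics/c6.png

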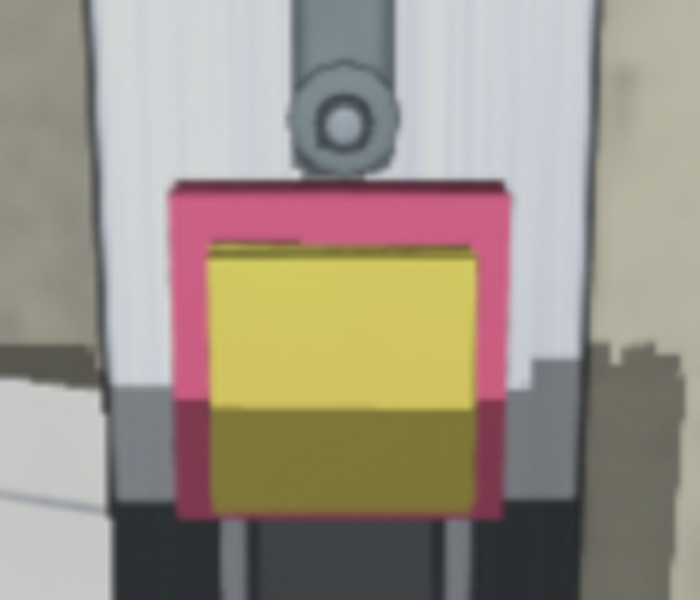

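```bash
python3 - <<'E'
from h import *
z=load('w9')
g=lambda u,v:(190+u/5-.4,110+v/5-.4)
for h,L in [(68,[(206,258),(476,257),(211,514),(474,514)]),(54,[(168,191),(510,191),(177,519),(503,519)])]:
    q=[atz(z,*g(u,v),h)[:2] for u,v in L]; print(np.round(q,1).tolist(),np.mean(q,0))
q=[atz(z,*g(u,v),54)[0] for u,v in [(340,243)]]; print('yellow bottom far',q)
E
```

```text
[[606.4, 109.5], [607.1, 59.3], [555.9, 109.2], [556.4, 58.0]] [581.45599832  83.98425464]
[[616.6, 117.7], [617.3, 52.0], [549.7, 117.2], [550.4, 50.8]] [583.51937612  84.42328151]
yellow bottom far [np.float64(606.8777133694845)]
```

```bash
python3 - <<'E'
from h import *
st(); rel([520,83.5,110],[np.pi,0,0.010]);rel([520,83.5,39],[np.pi,0,0.010])
E
```

```text
t 12.15 pos [584.76  84.08 204.59] rot [-3.1415 -0.0079  0.0103] f [ 0.92 -0.03  2.78] open 0.999 q [ 0.03  0.45  1.66 -0.    1.02  1.59]
turn [-0.0001, -0.0079, 0.0003] shift [-0.0655, -0.0001, 0.0941] rows~ 2.3
turn [-0.0001, -0.0079, 0.0003] shift [-0.0661, -0.0001, 0.1651] rows~ 3.6
```

Call:
arm_command([
  [[0, 0, 0], [-0.03, 0, 0], 158],
  [[0, 0, 0], [-0.064, 0, 0.03], 158],
  [[0, 0, 0], [-0.064, 0, 0.07], 158],
  [[0, 0, 0], [-0.064, 0, 0.11], 158],
  [[0, 0, 0], [-0.064, 0, 0.11], 158],
  [[0, 0, 0], [-0.064, 0, 0.11], 158],
])

```text
t: 12.75
eef_pos: [519.2, 83.3, 88.7]
tcp_rot: [3.141, 0.001, 0.01]
ft_force: [1.1, 0.2, 0.0]
opening: 0.551
```

```bash
python3 - <<'E'
from h import *
st(); rel([520,83.5,39],[np.pi,0,0.010]); snap('wrist','w10')
E
```

```text
t 12.75 pos [519.15  83.29  88.75] rot [3.1415e+00 1.4000e-03 1.0200e-02] f [1.15 0.22 0.04] open 0.551 q [ 0.03  0.52  1.93 -0.    0.69  1.59]
turn [0.0001, 0.0014, 0.0002] shift [0.0009, -0.0002, 0.0497] rows~ 1.0
```

View pics/w10.png

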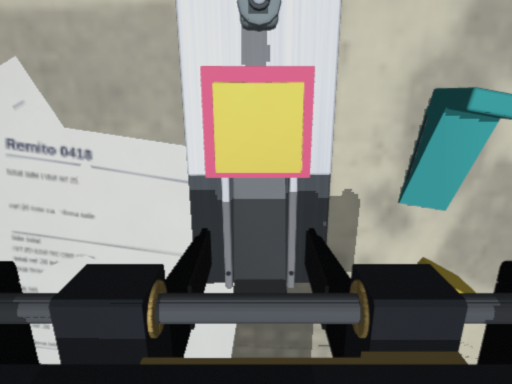

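Call:
arm_command([
  [[0, 0, 0], [0.001, 0, 0.03], 158],
  [[0, 0, 0], [0.001, 0, 0.049], 158],
  [[0, 0, 0], [0.001, 0, 0.049], 158],
  [[0, 0, 0], [0.001, 0, 0.049], 158],
  [[0, 0, 0], [0.001, 0, 0.049], 158],
])

```text
t: 13.3
eef_pos: [521.0, 83.3, 41.3]
tcp_rot: [3.142, -0.003, 0.01]
ft_force: [0.3, 0.5, 0.3]
opening: 0.381
```

```bash
python3 - <<'E'
from h import *
st(); rel([587,84.1,39],[np.pi,0,0.010])
E
```

```text
t 13.3 pos [521.    83.34  41.31] rot [ 3.1416e+00 -2.6000e-03  1.0200e-02] f [0.3  0.47 0.28] open 0.381 q [ 0.03  0.6   1.96 -0.    0.58  1.59]
turn [0.0, -0.0026, 0.0002] shift [0.066, -0.0001, 0.0025] rows~ 1.3
```

Call:
arm_command([
  [[0, 0, 0], [0.014, 0, 0.001], 158],
  [[0, 0, 0], [0.018, 0, 0.001], 158],
  [[0, 0, 0], [0.023, 0, 0.001], 158],
  [[0, 0, 0], [0.029, 0, 0.001], 158],
  [[0, 0, 0], [0.035, 0, 0.001], 158],
  [[0, 0, 0], [0.041, 0, 0.001], 158],
  [[0, 0, 0], [0.047, 0, 0.001], 158],
  [[0, 0, 0], [0.052, 0, 0.001], 158],
])

```text
t: 14.1
eef_pos: [572.6, 83.8, 38.5]
tcp_rot: [3.142, 0.0, 0.01]
ft_force: [-0.9, -0.2, 1.4]
opening: 0.38
```

```bash
python3 - <<'E'
from h import *
st(); p,_,_=snap('wrist','w11'); snap('scene','s11'); crop('s11',180,150,330,300,4,'c7')
E
```

```text
t 14.1 pos [572.58  83.84  38.53] rot [3.1415 0.     0.0102] f [-0.95 -0.23  1.36] open 0.38 q [ 0.03  0.66  1.83 -0.    0.66  1.59]
```

View pics/w11.png

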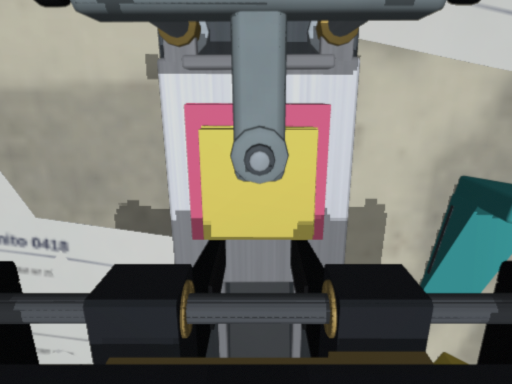

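View pics/c7.png

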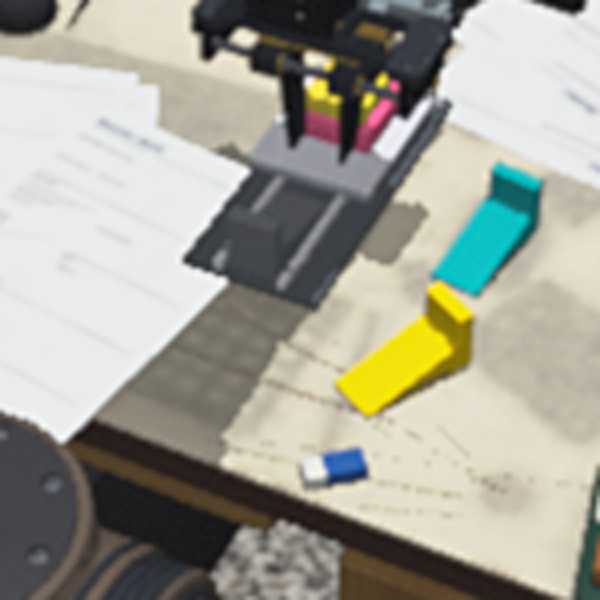

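The stack rides along square. I'll keep going slowly to the lip.

Call:
arm_command([
  [[0, 0, 0], [0.004, 0, 0], 158],
  [[0, 0, 0], [0.008, 0, 0], 158],
  [[0, 0, 0], [0.012, 0, 0], 158],
  [[0, 0, 0], [0.015, 0, 0], 158],
  [[0, 0, 0], [0.015, 0, 0], 158],
])

```text
t: 14.7
eef_pos: [587.6, 84.0, 38.6]
tcp_rot: [3.141, -0.001, 0.01]
ft_force: [0.2, -0.1, 0.0]
opening: 0.383
```

Call:
arm_command([
  [[0, 0, 0], [0.001, 0, 0], 158],
  [[0, 0, 0], [0.002, 0, 0], 158],
])

```text
t: 14.9
eef_pos: [588.0, 84.0, 38.5]
tcp_rot: [3.141, 0.002, 0.01]
ft_force: [-8.0, 0.0, 5.0]
opening: 0.379
```

Call:
arm_command([
  [[0, 0, 0], [0.001, 0, 0], 158],
  [[0, 0, 0], [0.001, 0, 0], 158],
])

```text
t: 15.1
eef_pos: [588.1, 84.0, 38.5]
tcp_rot: [3.141, 0.005, 0.01]
ft_force: [-9.8, -1.9, 6.6]
opening: 0.379
```

```bash
python3 - <<'E'
from h import *
st(); p,_,_=snap('wrist','w12'); crop('w12',140,0,380,260,2.3,'c8')
E
```

```text
t 15.1 pos [588.07  83.95  38.54] rot [3.1413 0.0045 0.0104] f [-9.79 -1.88  6.63] open 0.379 q [ 0.03  0.67  1.79 -0.    0.69  1.59]
```

View pics/c8.png

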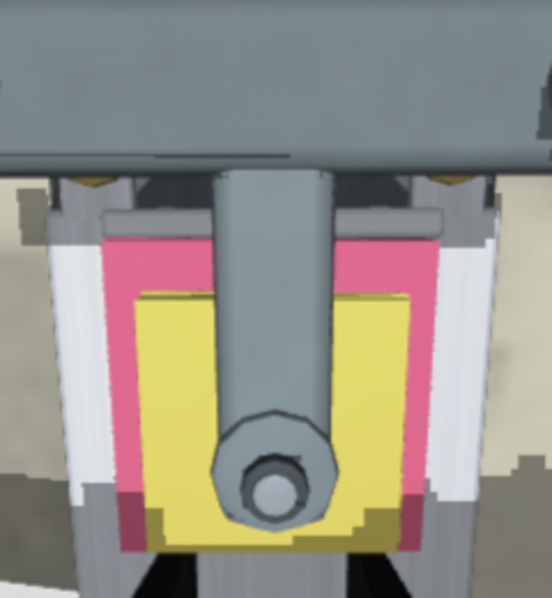

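```bash
python3 - <<'E'
from h import *
z=load('w12')
g=lambda u,v:(140+u/2.3-.28,v/2.3-.28)
for n,u,v,h in [('pinkfarL',103,240,54),('pinkfarR',439,240,54),('yelfarbotL',142,293,54),('yelfarbotR',408,294,54),('yelfartopL',136,301,68),('yelfartopR',410,298,68),('yelnearL',147,551,68),('yelnearR',399,551,68),('pinknearL',121,551,54),('pinknearR',420,551,54),('lip top near',105,238,46)]:
    print(n,atz(z,*g(u,v),h).round(1))
E
```

```text
pinkfarL [665.6 118.   54. ]
pinkfarR [666.3  52.5  54. ]
yelfarbotL [655.5 110.8  54. ]
yelfarbotR [655.9  57.9  54. ]
yelfartopL [655.5 109.6  68. ]
yelfartopR [656.6  59.9  68. ]
yelnearL [606.  109.5  68. ]
yelnearR [606.5  58.9  68. ]
pinknearL [599.4 117.6  54. ]
pinknearR [600.1  51.7  54. ]
lip top near [665.7 119.2  46. ]
```

Call:
arm_command([
  [[0, 0, 0], [-0.006, 0, 0], 158],
  [[0, 0, 0], [-0.008, 0, -0.0], 158],
  [[0, 0, 0], [-0.008, 0, -0.018], 158],
  [[0, 0, 0], [-0.008, 0, -0.021], 158],
  [[0, 0, 0], [-0.008, 0, -0.021], 158],
])

```text
t: 15.65
eef_pos: [582.5, 83.9, 60.0]
tcp_rot: [3.142, -0.002, 0.01]
ft_force: [0.0, 0.0, -0.9]
opening: 0.386
```

```bash
python3 - <<'E'
from h import *
st(); rel([596.1,84.2,58.5],[np.pi,0,0.010])
E
```

```text
t 15.65 pos [582.51  83.95  60.05] rot [ 3.1415e+00 -1.7000e-03  1.0200e-02] f [ 0.01  0.01 -0.95] open 0.386 q [ 0.03  0.63  1.79 -0.    0.72  1.59]
turn [0.0001, -0.0017, 0.0002] shift [0.0136, -0.0001, 0.0016] rows~ 0.3
```

Call:
arm_command([
  [[0, 0, 0], [0.004, 0, 0.0015], 158],
  [[0, 0, 0], [0.008, 0, 0.0015], 158],
  [[0, 0, 0], [0.011, 0, 0.0015], 158],
  [[0, 0, 0], [0.0125, 0, 0.0015], 158],
  [[0, 0, 0], [0.0132, 0, 0.0015], 158],
  [[0, 0, 0], [0.0136, 0, 0.0015], 158],
  [[0, 0, 0], [0.0136, 0, 0.0015], 158],
])

```text
t: 16.35
eef_pos: [595.6, 84.1, 58.1]
tcp_rot: [3.142, 0.0, 0.01]
ft_force: [-0.2, -0.4, -0.4]
opening: 0.379
```

```bash
python3 - <<'E'
from h import *
st(); p,_,_=snap('wrist','w13'); crop('w13',140,0,380,260,2.3,'c9')
E
```

```text
t 16.35 pos [595.63  84.09  58.07] rot [3.1415 0.     0.0102] f [-0.19 -0.41 -0.37] open 0.379 q [ 0.03  0.65  1.76 -0.    0.73  1.59]
```

View pics/c9.png

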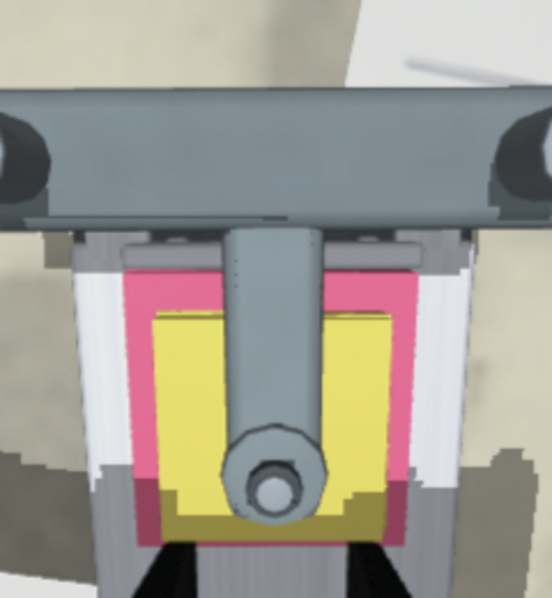

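```bash
python3 - <<'E'
from h import *
z=load('w13')
g=lambda u,v:(140+u/2.3-.28,v/2.3-.28)
for n,u,v,h in [('pinkfarL',123,270,54),('pinkfarR',419,270,54),('yelfarbotL',155,311,54),('yelfarbotR',392,313,54),('yelfartopL',152,319,68),('yelfartopR',392,317,68),('yelnearL',161,541,68),('yelnearR',385,541,68),('pinknearL',137,545,54),('pinknearR',405,545,54)]:
    print(n,atz(z,*g(u,v),h).round(1))
E
```

```text
pinkfarL [666.  118.1  54. ]
pinkfarR [666.7  52.3  54. ]
yelfarbotL [657.1 111.3  54. ]
yelfarbotR [657.2  57.8  54. ]
yelfartopL [657.1 110.   68. ]
yelfartopR [658.1  60.   68. ]
yelnearL [606.9 109.7  68. ]
yelnearR [607.4  58.7  68. ]
pinknearL [599.6 117.7  54. ]
pinknearR [600.2  51.4  54. ]
```

Call:
arm_command([
  [[0, 0, 0], [-0.012, 0, 0], 158],
  [[0, 0, 0], [-0.03, 0, -0.02], 158],
  [[0, 0, 0], [-0.06, 0, -0.06], 158],
  [[0, 0, -0.15], [-0.1, 0, -0.09], 158],
  [[0, 0, -0.3], [-0.1, 0, -0.12], 0],
  [[0, 0, -0.45], [-0.1, 0, -0.12], 0],
  [[0, 0, -0.6], [-0.1, 0, -0.12], 0],
  [[0, 0, -0.75], [-0.1, 0, -0.12], 0],
])

```text
t: 17.2
eef_pos: [495.6, 83.1, 178.7]
tcp_rot: [3.141, -0.001, 0.766]
ft_force: [-0.2, 0.2, -0.6]
opening: 0.661
```

Call:
arm_command([
  [[0, 0, -0.15], [0, 0, 0], 0],
  [[0, 0, -0.3], [0, 0, 0], 0],
  [[0, 0, -0.45], [0, 0, 0], 0],
  [[0, 0, -0.6], [0, 0, 0], 0],
  [[0, 0, -0.75], [0, 0, 0], 0],
  [[0, 0, -0.9], [0, 0, 0], 0],
  [[0, 0, -1.05], [0, 0, 0], 0],
  [[0, 0, -1.2], [0, 0, 0], 0],
])

```text
t: 18.0
eef_pos: [495.6, 83.1, 178.2]
tcp_rot: [3.141, 0.0, 1.966]
ft_force: [-0.4, -0.0, -0.1]
opening: 0.998
```

```bash
python3 - <<'E'
from h import *
st()
th=np.radians(55)
z=np.array([np.sin(th),0,-np.cos(th)]);x=np.array([-np.cos(th),0,-np.sin(th)]);y=np.cross(z,x)
M=np.stack([x,y,z],1); rpy=R.from_matrix(M).as_euler('xyz'); print(rpy)
rel([540,84,125],rpy)
E
```

```text
t 18.0 pos [495.61  83.09 178.24] rot [3.1413e+00 2.0000e-04 1.9664e+00] f [-0.43 -0.02 -0.09] open 0.998 q [ 0.03  0.36  1.9  -0.    0.88 -0.36]
[3.14159265 0.95993109 3.14159265]
turn [-0.5617, -0.8433, -1.0794] shift [-0.0163, 0.0413, 0.0533] rows~ 9.9
```

Call:
arm_command([
  [[-0.562, -0.843, -1.08], [-0.016, 0.041, 0.053], 0],
  [[-0.562, -0.843, -1.08], [-0.016, 0.041, 0.053], 0],
  [[-0.562, -0.843, -1.08], [-0.016, 0.041, 0.053], 0],
  [[-0.562, -0.843, -1.08], [-0.016, 0.041, 0.053], 0],
  [[-0.562, -0.843, -1.08], [-0.016, 0.041, 0.053], 0],
  [[-0.562, -0.843, -1.08], [-0.016, 0.041, 0.053], 0],
  [[-0.562, -0.843, -1.08], [-0.016, 0.041, 0.053], 0],
  [[-0.562, -0.843, -1.08], [-0.016, 0.041, 0.053], 0],
])

```text
t: 18.8
eef_pos: [554.1, 85.7, 167.7]
tcp_rot: [3.015, 0.577, 2.714]
ft_force: [0.5, -0.1, -0.0]
opening: 1.001
```

```bash
python3 - <<'E'
from h import *
st(); snap('wrist','w14')
rel([540,84,125],[np.pi,.96,np.pi])
E
```

```text
t 18.8 pos [554.11  85.71 167.71] rot [3.015  0.577  2.7145] f [ 0.52 -0.1  -0.02] open 1.001 q [ 0.12  0.35  2.14 -1.13  0.19  0.01]
turn [-0.1703, -0.352, -0.3212] shift [0.036, -0.0107, 0.0291] rows~ 3.4
```

View pics/w14.png

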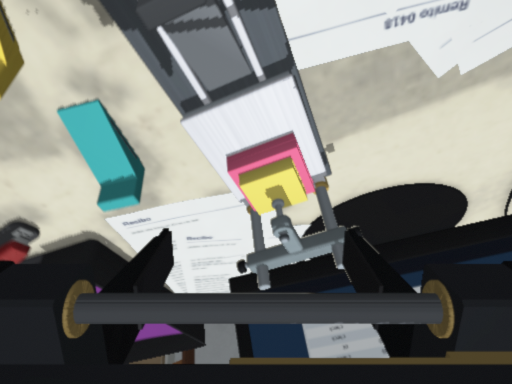

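```bash
cat > kin.py <<'E'
import numpy as np
from scipy.optimize import least_squares, brentq, fsolve
D=[(158.1,-604.4,214,.4916,1.5595,1.0917),(455.6,-339.4,214.6,.41,1.70,1.03),(516.3,-306.8,3.6,.73,1.78,.63),(540.4,79.5,216.5,.38,1.75,1.01),(584.75,83.4,100.2,.58,1.76,.81),(585.3,84.2,41.3,.66,1.80,.68),(532.5,303.7,197.3,.49,1.61,1.04),(519.15,83.3,88.75,.52,1.93,.69),(521,83.3,41.3,.6,1.96,.58),(595.6,84.1,58,.65,1.76,.73),(495.6,83.1,178.2,.36,1.9,.88)]
def fk(p,q2,q3,th):
    a,h,L1,L2,b,L3=p
    return a+L1*np.sin(q2)+L2*np.sin(q2+q3+b)+L3*np.sin(th), h+L1*np.cos(q2)+L2*np.cos(q2+q3+b)+L3*np.cos(th)
def res(p):
    o=[]
    for x,y,z,q2,q3,q5 in D:
        r,zz=fk(p,q2,q3,np.pi); o+=[r-np.hypot(x,y),zz-z]
    return np.array(o+[(p[5]-300)*.01,p[0]*.01])
s=least_squares(res,[0,200,600,550,0,300]); p=s.x
if __name__=='__main__':
    print(p.round(2),np.abs(s.fun).max())
E
python3 - <<'E'
from kin import *
print(p.round(2),np.abs(s.fun).max().round(1))
E
```

```text
[5.0000e+00 2.2618e+02 5.7658e+02 4.1092e+02 8.0000e-02 3.0000e+02] 2.6
```

```bash
cat >> kin.py <<'E'
from scipy.spatial.transform import Rotation as R
def setL3(L):
    global p
    p=p.copy(); p[1]+=L-p[5]; p[5]=L
def ik(r,z,tilt):  # tilt outward from down
    th=np.pi-tilt
    f=lambda v:[fk(p,v[0],v[1],th)[0]-r,fk(p,v[0],v[1],th)[1]-z]
    v=fsolve(f,[.4,1.8]); return v[0],v[1],th-v.sum()
E
python3 - <<'E'
import kin; from kin import *; from h import env
s=env.state(); q=s['joints']; print(q.round(4),s['eef_pos'],s['tcp_rot'])
tz=R.from_euler('xyz',s['tcp_rot']).apply([0,0,1]); print(tz)
for L in (180,200,220,240,260):
    setL3(L); P=kin.p; w=s['eef_pos']-L*tz
    r,z=fk([*P[:5],0],q[1],q[2],0); print(L,np.hypot(*w[:2])-r,w[2]-z)
E
```

```text
[ 1.1780e-01  3.4970e-01  2.1390e+00 -1.1332e+00  1.9060e-01  8.0000e-04] [555.13823087  85.05403569 170.02676495] [3.0183279  0.5825427  2.72618772]
[ 0.54916016 -0.10783777 -0.82873043]
180 44.42509130370706 17.679966753548
200 34.22285480891463 14.254575425840471
220 24.06796262078643 10.829184098132941
240 13.963710497213754 7.403792770425355
260 3.913688488025741 3.978401442717768
```

```bash
python3 - <<'E'
import kin; from kin import *; from h import rel
setL3(268)
for tilt in (.4,.5,.6,.7,.8):
  for x in (480,520,560,600):
    for z in (120,160,200):
        v=ik(np.hypot(x,84),z,tilt); print(tilt,x,z,np.round(v,2)) if v[2]>.15 else 0
rel([545,84,175],[np.pi,.4,np.pi])
E
```

```text
0.4 480 160 [0.27 2.21 0.27]
0.4 480 200 [0.19 2.16 0.39]
0.4 520 120 [0.39 2.16 0.19]
0.4 520 160 [0.32 2.12 0.3 ]
0.4 520 200 [0.25 2.08 0.42]
0.4 560 120 [0.43 2.07 0.23]
0.4 560 160 [0.37 2.04 0.34]
0.4 560 200 [0.31 1.99 0.45]
0.4 600 120 [0.48 1.98 0.28]
0.4 600 160 [0.42 1.94 0.38]
0.4 600 200 [0.36 1.9  0.48]
0.5 480 200 [0.18 2.22 0.24]
0.5 520 200 [0.24 2.14 0.26]
0.5 560 160 [0.36 2.1  0.18]
0.5 560 200 [0.29 2.06 0.3 ]
0.5 600 160 [0.4  2.01 0.23]
0.5 600 200 [0.34 1.97 0.33]
0.6 600 200 [0.33 2.04 0.17]
turn [-0.0747, 0.2019, -0.3545] shift [0.0047, -0.0039, -0.0096] rows~ 2.8
```

```bash
cat >> kin.py <<'E'
def fkfull(q,sgn):
    Rm=R.from_euler('z',q[0])*R.from_euler('y',q[1]+q[2])*R.from_euler('z',sgn*q[3])*R.from_euler('y',q[4])*R.from_euler('z',q[5]+np.pi/2)
    a,h,L1,L2,b,L3=p
    r=a+L1*np.sin(q[1])+L2*np.sin(q[1]+q[2]+b); z=h+L1*np.cos(q[1])+L2*np.cos(q[1]+q[2]+b)
    return np.array([r*np.cos(q[0]),r*np.sin(q[0]),z])+L3*Rm.apply([0,0,1]),Rm
def ikfull(pos,Rt,q0):
    f=lambda q:np.r_[(fkfull(q,1)[0]-pos)/300,(fkfull(q,1)[1].inv()*Rt).as_rotvec()]
    s=least_squares(f,q0); return s.x,np.abs(s.fun).max()
E
python3 - <<'E'
import kin; from kin import *; from h import env,rel
setL3(268); s=env.state()
for g in (1,-1):
    P,Rm=fkfull(s['joints'],g); print(g,P,Rm.as_euler('xyz'),s['eef_pos'],s['tcp_rot'])
th=np.radians(53)
tz=np.array([0,np.sin(th),-np.cos(th)]);tx=np.array([0,-np.cos(th),-np.sin(th)])
Rt=R.from_matrix(np.stack([tx,np.cross(tz,tx),tz],1)); print(Rt.as_euler('xyz'))
for q0 in ([0,.4,1.8,1,1.2,2],[0,.4,1.8,.5,.6,2.5]):
    print(ikfull([630,8,134],Rt,q0))
E
```

```text
1 [567.91085196  20.87358309 167.41852004] [3.0183279  0.5825427  2.72618772] [555.13823087  85.05403569 170.02676495] [3.0183279  0.5825427  2.72618772]
-1 [557.10451811 112.21852854 167.41852004] [ 3.01931376 -0.58272731  0.64912354] [555.13823087  85.05403569 170.02676495] [3.0183279  0.5825427  2.72618772]
[ 3.14159265  0.9250245  -1.57079633]
(array([-0.31607463,  0.7588007 ,  1.60958045,  0.90354308,  1.31055134,
        2.32810896]), np.float64(2.9018363534305534e-09))
(array([-0.31607463,  0.7588007 ,  1.60958044,  0.90354308,  1.31055134,
        2.32810896]), np.float64(4.857279578551754e-10))
```

```bash
cat >> kin.py <<'E'
d=66.
def fkfull(q,sgn=1):
    Rm=R.from_euler('z',q[0])*R.from_euler('y',q[1]+q[2])*R.from_euler('z',sgn*q[3])*R.from_euler('y',q[4])*R.from_euler('z',q[5]+np.pi/2)
    a,h,L1,L2,b,L3=p
    r=a+L1*np.sin(q[1])+L2*np.sin(q[1]+q[2]+b); z=h+L1*np.cos(q[1])+L2*np.cos(q[1]+q[2]+b)
    return R.from_euler('z',q[0]).apply([r,d,z])+L3*Rm.apply([0,0,1]),Rm
Q=[((158.09,-604.4,214.04),(-1.4206,.49156,1.5595,0,1.0917,-.1056)),((508.5,-308.7,214.2),(-.66,.45,1.64,0,1.06,1.13)),((455.6,-339.4,214.6),(-.76,.41,1.7,0,1.03,1.03)),((516.3,-306.8,3.6),(-.65,.73,1.78,0,.63,1.15)),((540.4,79.5,216.5),(.03,.38,1.75,0,1.01,1.6)),((584.75,83.4,100.2),(.03,.58,1.76,0,.81,1.59)),((585.35,84.2,41.3),(.03,.66,1.8,0,.68,1.59)),((532.5,303.7,197.3),(.41,.49,1.61,0,1.04,2.07)),((535.3,313.4,200.2),(.42,.5,1.59,0,1.05,2.08)),((519.15,83.3,88.75),(.03,.52,1.93,0,.69,1.59)),((521,83.3,41.3),(.03,.6,1.96,0,.58,1.59)),((595.6,84.1,58),(.03,.65,1.76,0,.73,1.59)),((495.6,83.1,178.2),(.03,.36,1.9,0,.88,-.36)),((555.14,85.05,170.03),(.1178,.3497,2.139,-1.1332,.1906,.0008))]
def fit():
    global p,d
    def f(v):
        global p,d
        p=v[:6]; d=v[6]
        return np.concatenate([(fkfull(q)[0]-np.array(x))*(4 if i in(0,13) else 1) for i,(x,q) in enumerate(Q)])
    s=least_squares(f,np.r_[p,d]); f(s.x); return s
E
python3 - <<'E'
import kin; from kin import *; 
setL3(268); s=fit(); print(s.x.round(3),np.abs(s.fun).max())
th=np.radians(53)
tz=np.array([0,np.sin(th),-np.cos(th)]);tx=np.array([0,-np.cos(th),-np.sin(th)])
Rt=R.from_matrix(np.stack([tx,np.cross(tz,tx),tz],1))
q,e=ikfull([630,8,134],Rt,[0,.4,1.8,1,1.2,2]); print(q.round(2),e)
# path checks
q0=np.array([.1178,.3497,2.139,-1.1332,.1906,.0008])
def path(P0,R0,P1,R1,q,n=12):
    rv=(R0.inv()*R1).as_rotvec(); 
    for k in range(1,n+1):
        q,e=ikfull(P0+(P1-P0)*k/n,R0*R.from_rotvec(rv*k/n),q); print(k,q.round(2),round(e,4))
    return q
P0,R0=fkfull(q0)
Rd=R.from_euler('xyz',[np.pi,0,-np.pi/2])
print('via down yaw 2.35')
q=path(P0,R0,np.array([520,40,200.]),R.from_euler('xyz',[np.pi,0.1,2.6]),q0,6)
E
```

```text
[-1.88200e+00  1.95494e+02  5.88735e+02  4.14020e+02  1.03000e-01
  2.72355e+02  6.61980e+01] 3.650186722677347
[-0.42  0.76  1.61  0.84  1.37  2.28] 8.526512829121202e-16
via down yaw 2.35
1 [ 0.09  0.33  2.1  -0.6   0.27 -0.52] 0.0
2 [ 0.07  0.32  2.05 -0.36  0.38 -0.76] 0.0
3 [ 0.05  0.32  2.01 -0.23  0.5  -0.88] 0.0
4 [ 0.02  0.32  1.97 -0.15  0.61 -0.95] 0.0
5 [-0.    0.32  1.92 -0.1   0.73 -0.99] 0.0
6 [-0.02  0.33  1.88 -0.07  0.84 -1.01] 0.0
```

```bash
python3 - <<'E'
import kin; from kin import *; 
setL3(268); fit()
foot=np.array([637.6,84.3,75.])
q0=np.array([.1178,.3497,2.139,-1.1332,.1906,.0008])
def rot(tx,tz):
    tx=np.array(tx,float);tz=np.array(tz,float);return R.from_matrix(np.stack([tx,np.cross(tz,tx),tz],1))
for name,phi in (('A',-90),('B',180),('B2',210),('mid',-135),('mid2',-45),('C',0)):
  for el in (20,28):
    for D in (280,):
      # tool x direction: rotate about tz; find tz so that optical axis elevation el looking +y
      e=np.radians(el); o=np.array([0,np.cos(e),-np.sin(e)])  # optical axis
      # build camera frame: start with cam-up arbitrary: tool x perp-ish. tool: o=-.292tx+.956tz ; n = tx*.956+tz*.292 perpendicular to o
      u=np.array([1,0,0]); w=np.cross(o,u) # w = downward/up
      a=np.radians(phi)
      n=np.cos(a)*u+np.sin(a)*(-w if w[2]<0 else w)
      tx=.956*n-.292*o; tz=.956*o+.292*n; tx/=np.linalg.norm(tx);tz/=np.linalg.norm(tz)
      Rt=rot(tx,tz); cam=foot-D*o; tcp=cam-83*tx+171*tz
      for g in ([0,.4,1.8,1,1.2,2],[0,.4,1.8,1,1.2,-2]):
        q,er=ikfull(tcp,Rt,g)
        print(name,el,'tcp',tcp.round(0),'tz',tz.round(2),'rpy',Rt.as_euler('xyz').round(3),'q',q.round(2),round(er,3))
E
```

```text
A 20 tcp [638.   8. 134.] tz [ 0.   0.8 -0.6] rpy [ 3.142  0.925 -1.571] q [-0.42  0.77  1.59  0.84  1.37  2.29] 0.0
A 20 tcp [638.   8. 134.] tz [ 0.   0.8 -0.6] rpy [ 3.142  0.925 -1.571] q [-0.42  0.77  1.59  0.84  1.37 -3.99] 0.0
A 28 tcp [638.  17. 144.] tz [ 0.    0.71 -0.71] rpy [ 3.142  0.786 -1.571] q [-0.37  0.71  1.6   0.76  1.28  2.38] 0.0
A 28 tcp [638.  17. 144.] tz [ 0.    0.71 -0.71] rpy [ 3.142  0.786 -1.571] q [-0.37  0.71  1.6   0.76  1.28 -3.9 ] 0.0
B 20 tcp [667.  -2. 107.] tz [-0.29  0.9  -0.33] rpy [ 1.906 -0.1   -2.862] q [-0.4   1.03  1.26  0.83  1.82  3.87] 0.0
B 20 tcp [667.  -2. 107.] tz [-0.29  0.9  -0.33] rpy [ 1.906 -0.1   -2.862] q [-0.4   1.03  1.26  0.83  1.82 -2.41] 0.0
B 28 tcp [667.   3. 118.] tz [-0.29  0.84 -0.45] rpy [ 2.041 -0.138 -2.878] q [-0.38  0.97  1.28  0.76  1.75  3.94] 0.0
B 28 tcp [667.   3. 118.] tz [-0.29  0.84 -0.45] rpy [ 2.041 -0.138 -2.878] q [-0.38  0.97  1.28  0.76  1.75 -2.34] 0.0
B2 20 tcp [663.   3. 120.] tz [-0.25  0.85 -0.46] rpy [ 2.089  0.357 -2.655] q [-0.39  0.94  1.32  0.77  1.7   3.39] 0.0
B2 20 tcp [663.   3. 120.
[... 1097 characters left out ...]
7.] tz [ 0.21  0.75 -0.63] rpy [-2.362  0.478 -0.705] q [-0.44  0.67  1.8   0.99  1.15  1.38] 0.0
mid2 28 tcp [617.  13. 137.] tz [ 0.21  0.75 -0.63] rpy [-2.362  0.478 -0.705] q [-0.44  0.67  1.8   0.99  1.15 -4.91] 0.0
C 20 tcp [608.  -2. 107.] tz [ 0.29  0.9  -0.33] rpy [-1.906 -0.1   -0.28 ] q [-0.55  0.85  1.85  1.21  1.37  0.34] 0.0
C 20 tcp [608.  -2. 107.] tz [ 0.29  0.9  -0.33] rpy [-1.906 -0.1   -0.28 ] q [-0.55  0.85  1.85  1.21  1.37  0.34] 0.0
C 28 tcp [608.   3. 118.] tz [ 0.29  0.84 -0.45] rpy [-2.041 -0.138 -0.263] q [-0.52  0.77  1.86  1.18  1.26  0.38] 0.0
C 28 tcp [608.   3. 118.] tz [ 0.29  0.84 -0.45] rpy [-2.041 -0.138 -0.263] q [-0.52  0.77  1.86  1.18  1.26  0.38] 0.0
```

```bash
cat >> kin.py <<'E'
setL3(268); fit()
def path(P0,R0,P1,R1,q,n=12,show=3):
    P0=np.array(P0,float);P1=np.array(P1,float)
    rv=(R0.inv()*R1).as_rotvec(); Qs=[q]
    for k in range(1,n+1):
        q,e=ikfull(P0+(P1-P0)*k/n,R0*R.from_rotvec(rv*k/n),q); Qs.append(q)
        if k%show==0 or k==n: print(k,q.round(2),round(e,4))
    print('rows',np.degrees(np.linalg.norm(rv))/8.59,'min',np.min(Qs,0).round(2),'max',np.max(Qs,0).round(2)); return q
E
python3 - <<'E'
from kin import *
q0=np.array([.1178,.3497,2.139,-1.1332,.1906,.0008]); P0,R0=fkfull(q0)
E=lambda *a:R.from_euler('xyz',a)
V=([520,40,220],E(np.pi,0.1,2.4)); M=([617,5,126],E(-2.236,.565,-.642))
print('A'); q=path(P0,R0,*V,q0,8); path(*V,*M,q,16)
W=([540,10,200],E(-2.9,0.1,.8))
print('B'); q=path(P0,R0,*W,q0,12); path(*W,*M,q,16)
E
```

```text
A
3 [ 0.08  0.31  2.03 -0.35  0.44 -0.69] 0.0
6 [ 0.02  0.31  1.92 -0.15  0.73 -0.79] 0.0
8 [-0.02  0.31  1.85 -0.08  0.91 -0.8 ] 0.0
rows 4.1071027722479725 min [-0.02  0.3   1.85 -1.13  0.19 -0.8 ] max [ 0.12  0.35  2.14 -0.08  0.91  0.  ]
3 [-0.06  0.28  2.01  0.    0.5  -1.38] 0.0
6 [-0.2   0.31  2.15  1.06  0.29 -3.  ] 0.0
9 [-0.36  0.42  2.18  1.57  0.61 -4.13] 0.0
12 [-0.47  0.57  2.07  1.4   0.93 -4.59] 0.0
15 [-0.49  0.7   1.86  1.14  1.18 -4.89] 0.0
16 [-0.48  0.74  1.78  1.06  1.26 -4.98] 0.0
rows 19.630892035147276 min [-0.49  0.28  1.78 -0.09  0.29 -4.98] max [-0.02  0.74  2.18  1.57  1.26 -0.8 ]
B
3 [ 0.14  0.36  1.99 -0.58  0.53 -0.08] 0.0
6 [ 0.08  0.4   1.84 -0.33  0.84  0.11] 0.0
9 [-0.01  0.45  1.71 -0.13  1.09  0.35] 0.0
12 [-0.14  0.49  1.64  0.07  1.27  0.62] 0.0
rows 14.040586696452218 min [-0.14  0.35  1.64 -1.13  0.19 -0.12] max [0.14 0.49 2.14 0.07 1.27 0.62]
3 [-0.22  0.56  1.59  0.23  1.35  0.76] 0.0
6 [-0.29  0.62  1.58  0.41  1.39  0.91] 0.0
9 [-0.36  0.66  1.61  0.59  1.39  1.06] 0.0
12 [-0.43  0.7   1.67  0.78  1.35  1.18] 0.0
15 [-0.47  0.73  1.75  0.98  1.28  1.28] 0.0
16 [-0.48  0.74  1.78  1.06  1.26  1.31] 0.0
rows 12.020051520264321 min [-0.48  0.49  1.58  0.07  1.26  0.62] max [-0.14  0.74  1.78  1.06  1.39  1.31]
```

Path B keeps all joints in range. Going via W = ([540,10,200], [-2.9,0.1,0.8]).

```bash
python3 - <<'E'
from h import *
st(); rel([540,10,200],[-2.9,.1,.8])
E
```

```text
t 18.85 pos [555.14  85.05 170.03] rot [3.0183 0.5825 2.7262] f [ 0.45 -0.09  1.37] open 1.001 q [ 0.12  0.35  2.14 -1.13  0.19  0.  ]
turn [0.8985, 0.4409, 1.8519] shift [-0.0302, -0.0722, -0.0251] rows~ 14.0
```

Call:
arm_command([
  [[0.064, 0.031, 0.132], [-0.002, -0.005, -0.002], 0],
  [[0.128, 0.063, 0.264], [-0.004, -0.01, -0.004], 0],
  [[0.192, 0.094, 0.396], [-0.006, -0.015, -0.006], 0],
  [[0.256, 0.126, 0.528], [-0.009, -0.02, -0.008], 0],
  [[0.32, 0.157, 0.66], [-0.011, -0.026, -0.009], 0],
  [[0.384, 0.189, 0.793], [-0.013, -0.031, -0.011], 0],
  [[0.449, 0.22, 0.925], [-0.015, -0.036, -0.013], 0],
  [[0.513, 0.252, 1.058], [-0.017, -0.041, -0.015], 0],
])

```text
t: 19.65
eef_pos: [544.9, 42.5, 185.0]
tcp_rot: [3.11, 0.211, 1.614]
ft_force: [-0.6, -0.2, 0.8]
opening: 1.001
```

```bash
python3 - <<'E'
from h import *
st(); rel([540,10,200],[-2.9,.1,.8])
E
```

```text
t 19.65 pos [544.88  42.47 184.99] rot [3.1104 0.2109 1.6143] f [-0.57 -0.15  0.79] open 1.001 q [ 0.06  0.42  1.8  -0.27  0.91  0.18]
turn [0.3837, 0.1898, 0.7941] shift [-0.0347, -0.006, -0.0081] rows~ 6.0
```

Call:
arm_command([
  [[0.064, 0.031, 0.132], [-0.006, -0.001, -0.001], 0],
  [[0.128, 0.063, 0.264], [-0.012, -0.002, -0.002], 0],
  [[0.192, 0.094, 0.396], [-0.018, -0.003, -0.004], 0],
  [[0.256, 0.126, 0.528], [-0.023, -0.004, -0.005], 0],
  [[0.32, 0.157, 0.66], [-0.029, -0.005, -0.007], 0],
  [[0.384, 0.19, 0.794], [-0.035, -0.006, -0.008], 0],
  [[0.384, 0.19, 0.794], [-0.035, -0.006, -0.008], 0],
])

```text
t: 20.35
eef_pos: [540.7, 8.0, 199.6]
tcp_rot: [-2.901, 0.101, 0.8]
ft_force: [0.1, 0.2, -0.6]
opening: 1.002
```

```bash
python3 - <<'E'
from h import *
st(); rel([617,5,126],[-2.236,.565,-.642])
E
```

```text
t 20.35 pos [540.73   8.02 199.61] rot [-2.9005  0.1006  0.8004] f [ 0.05  0.2  -0.65] open 1.002 q [-0.14  0.49  1.64  0.07  1.27  0.62]
turn [1.0168, 0.4444, 1.4207] shift [0.0581, 0.0715, 0.0526] rows~ 12.0
```

Call:
arm_command([
  [[0.085, 0.037, 0.118], [0.005, 0.006, 0.004], 0],
  [[0.169, 0.074, 0.237], [0.01, 0.012, 0.009], 0],
  [[0.254, 0.111, 0.355], [0.015, 0.018, 0.013], 0],
  [[0.339, 0.148, 0.474], [0.019, 0.024, 0.018], 0],
  [[0.424, 0.185, 0.592], [0.024, 0.03, 0.022], 0],
  [[0.508, 0.222, 0.71], [0.029, 0.036, 0.026], 0],
  [[0.593, 0.259, 0.829], [0.034, 0.042, 0.031], 0],
  [[0.678, 0.296, 0.947], [0.039, 0.048, 0.035], 0],
])

```text
t: 21.15
eef_pos: [591.9, 8.1, 150.2]
tcp_rot: [-2.378, 0.31, -0.167]
ft_force: [-0.4, -0.3, 0.4]
opening: 1.003
```

```bash
python3 - <<'E'
from h import *
st(); rel([617,5,126],[-2.236,.565,-.642])
E
```

```text
t 21.15 pos [591.93   8.1  150.25] rot [-2.378   0.3099 -0.1669] f [-0.43 -0.28  0.36] open 1.003 q [-0.4   0.69  1.63  0.69  1.37  1.13]
turn [0.3408, 0.1522, 0.4768] shift [0.0314, 0.0098, 0.0119] rows~ 4.0
```

Call:
arm_command([
  [[0.085, 0.037, 0.118], [0.008, 0.002, 0.003], 0],
  [[0.17, 0.075, 0.237], [0.016, 0.005, 0.006], 0],
  [[0.255, 0.113, 0.356], [0.023, 0.007, 0.009], 0],
  [[0.34, 0.152, 0.476], [0.031, 0.01, 0.012], 0],
  [[0.34, 0.152, 0.476], [0.031, 0.01, 0.012], 0],
  [[0.34, 0.152, 0.476], [0.031, 0.01, 0.012], 0],
])

```text
t: 21.75
eef_pos: [616.2, 5.1, 126.6]
tcp_rot: [-2.237, 0.56, -0.634]
ft_force: [0.4, -0.4, 0.1]
opening: 1.0
```

```bash
python3 - <<'E'
from h import *
st(); snap('wrist','v1'); st()
E
```

```text
t 21.75 pos [616.19   5.14 126.62] rot [-2.2368  0.56   -0.6338] f [ 0.36 -0.35  0.06] open 1.0 q [-0.48  0.74  1.78  1.05  1.26  1.3 ]
t 21.8 pos [616.55   5.13 127.03] rot [-2.2364  0.559  -0.6335] f [ 0.23 -0.28  0.9 ] open 0.996 q [-0.48  0.74  1.78  1.05  1.26  1.3 ]
```

View pics/v1.png

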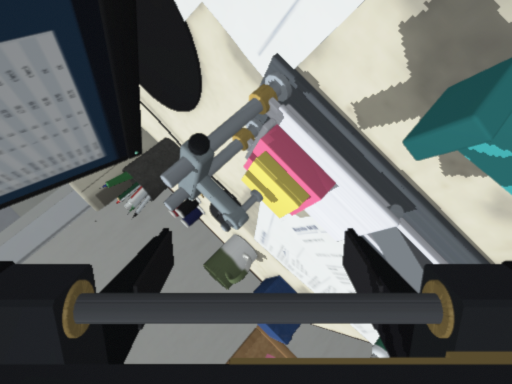

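```bash
python3 - <<'E'
from h import *
z=load('v1'); p=z['p']
# rotate so world up is up
up=proj(z,[637.6,84.3,100])-proj(z,[637.6,84.3,60]); print(up, proj(z,[637.6,84.3,75]), np.linalg.norm(up)/40)
c=proj(z,[637.6,84.3,72]); ang=np.degrees(np.arctan2(up[0],-up[1]))
M=cv2.getRotationMatrix2D((float(c[0]),float(c[1])),float(ang),9); M[:,2]+=np.array([400,300])-c
np.save('pics/M1.npy',M)
cv2.imwrite('pics/v1z.png',cv2.warpAffine(p,M,(800,600),flags=cv2.INTER_CUBIC))
E
```

```text
[-32.37254804  32.06017789] [257.98865581 192.6294157 ] 1.1390338211207682
```

View pics/v1z.png

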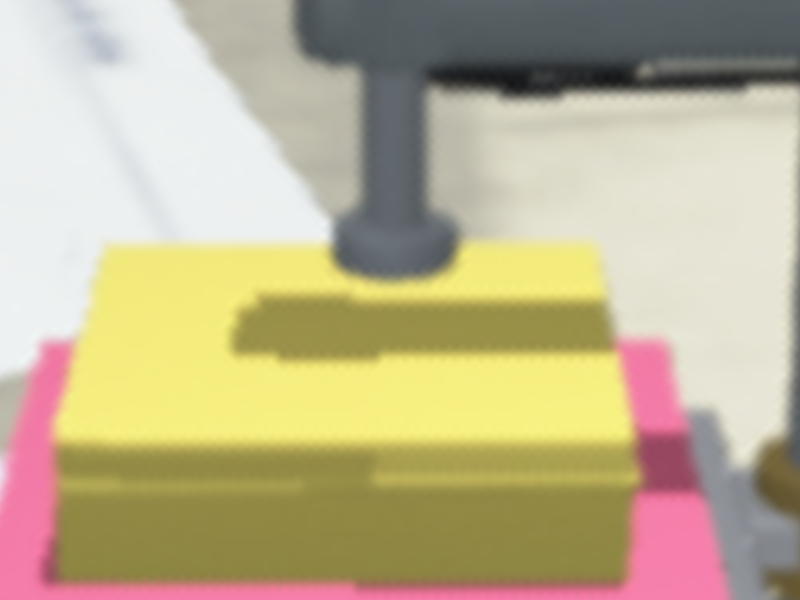

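```bash
cat > foot.py <<'E'
from h import *
def inv(M,u,v):
    Mi=cv2.invertAffineTransform(M); return Mi@np.array([u,v,1.])
def fwd(z,M,P): return M@np.append(proj(z,P),1)
E
python3 - <<'E'
from foot import *
z=load('v1'); M=np.load('pics/M1.npy')
yc=84.6; xf=637.6
for n,P in [('near top',[631,yc-25.5,68]),('far top',[631,yc+25.5,68]),('near bottom',[631,yc-25.5,54]),('pinknear L?',[620,84.8-33.5,54]),('foot75',[xf,84.2-6,75]),('foot72',[xf,84.2-6,72]),('foot78',[xf,84.2-6,78]),('yl corner near',[606.9,yc-25.5,68]),('yr corner near',[657.7,yc-25.5,68]),('arm tip front',[628,84.2-8,90])]:
    print(n,fwd(z,M,np.array(P,float)).round(1))
for v in (276,278,280):
    u,w=inv(M,393,v); o,r=ray(z,u,w); k=(84.2-6-o[1])/r[1]; print(v,(o+k*r).round(2))
for u,v in [(57,441),(637,445),(105,243),(600,243)]:
    a=inv(M,u,v); print(u,v,atz(z,*a,68).round(1))
E
```

```text
near top [321.7 449.7]
far top [335.9 245. ]
near bottom [323.1 596.8]
pinknear L? [190.7 638.2]
foot75 [399.7 293.4]
foot72 [399.7 324.2]
foot78 [399.7 262.4]
yl corner near [ 40.1 449.2]
yr corner near [634.  450.3]
arm tip front [290.9 142.8]
276 [636.99  78.2   76.68]
278 [636.99  78.2   76.49]
280 [636.99  78.2   76.3 ]
57 441 [608.2  60.8  68. ]
637 445 [658.   60.2  68. ]
105 243 [607.5 110.6  68. ]
600 243 [657.8 110.8  68. ]
```

```bash
cat >> foot.py <<'E'
def pnp(z,M,pts,top=68.,xc=632.4,yc=84.6):
    h=25.5; W=np.array([[xc-h,yc-h,top],[xc+h,yc-h,top],[xc-h,yc+h,top],[xc+h,yc+h,top],[xc-h,yc-h,top-14],[xc+h,yc-h,top-14]])
    I=np.array([inv(M,*p) for p in pts])
    Ki=np.array([[float(z['f']),0,float(z['cx'])],[0,float(z['f']),float(z['cy'])],[0,0,1]])
    Ti=np.linalg.inv(z['T']); rv=cv2.Rodrigues(Ti[:3,:3])[0]; tv=Ti[:3,3:].copy()
    from scipy.optimize import least_squares
    def f(v):
        # small yaw/rotation+translation correction with prior; block yaw included
        pr=cv2.projectPoints(W,rv+v[:3,None],tv+v[3:6,None],Ki,None)[0].reshape(-1,2)
        return np.r_[(pr-I).ravel()/.25, v[:3]/.01, v[3:6]/2.]
    s=least_squares(f,np.zeros(6)); v=s.x
    pr=cv2.projectPoints(W,rv+v[:3,None],tv+v[3:6,None],Ki,None)[0].reshape(-1,2)
    T=np.eye(4); T[:3,:3]=cv2.Rodrigues(rv+v[:3,None])[0]; T[:3,3:]=tv+v[3:6,None]
    print('corr',v.round(4),'res px',(pr-I).round(2).tolist())
    return dict(T=np.linalg.inv(T),f=float(z['f']),cx=float(z['cx']),cy=float(z['cy']))
def onplane(z2,M,u,v,y):
    o,r=ray(z2,*inv(M,u,v)); return o+r*(y-o[1])/r[1]
E
python3 - <<'E'
from foot import *
z=load('v1'); M=np.load('pics/M1.npy')
z2=pnp(z,M,[(57,441),(637,445),(105,243),(600,243),(60,582),(627,583)])
print(onplane(z2,M,393,278,78.2),onplane(z2,M,393,280,78.2))
E
```

```text
corr [-0.007   0.0026  0.0074 -1.461   0.4991  1.3885] res px [[0.07, 0.16], [-0.1, 0.35], [-0.17, -0.02], [0.26, 0.17], [0.06, -0.21], [-0.08, -0.45]]
[636.58080641  78.2         76.15093417] [636.58161723  78.2         75.95212704]
```

```bash
python3 - <<'E'
from kin import *
from h import env
s=env.state(); q0=s['joints']; P0=s['eef_pos']; R0=R.from_euler('xyz',s['tcp_rot'])
E=lambda *a:R.from_euler('xyz',a)
V=([440,82.3,170],E(np.pi,0,0.009))
q=path(P0,R0,*V,q0,12); 
q=path(*V,[430,82.3,35],V[1],q,4)
from h import rel,load,atz,pt
rel(*[V[0],[np.pi,0,.009]])
z=load('top1'); 
for u,v in [(258,203),(262,203),(258,199),(262,200),(260,201),(260,202),(260,204),(260,205)]: print(u,v,pt(z,u,v).round(0))
E
```

```text
3 [-0.41  0.62  1.82  0.83  1.14  1.28] 0.0
6 [-0.3   0.5   1.88  0.59  1.02  1.31] 0.0
9 [-0.15  0.39  1.95  0.33  0.9   1.4 ] 0.0
12 [ 0.04  0.3   2.03 -0.    0.81  1.6 ] 0.0
rows 8.974736086508306 min [-0.48  0.3   1.78 -0.    0.81  1.28] max [0.04 0.74 2.03 1.05 1.26 1.6 ]
3 [0.04 0.47 2.15 0.   0.52 1.6 ] 0.0
4 [ 0.04  0.54  2.17 -0.    0.43  1.6 ] 0.0
rows 0.0 min [ 0.04  0.3   2.03 -0.    0.43  1.6 ] max [0.04 0.54 2.17 0.   0.81 1.6 ]
turn [-1.0303, 0.2217, -0.8365] shift [-0.1821, 0.0759, 0.0058] rows~ 9.0
258 203 [453.  90.  44.]
262 203 [453.  78.  44.]
258 199 [464.  91.  62.]
262 200 [461.  79.  62.]
260 201 [458.  85.  61.]
260 202 [455.  85.  58.]
260 204 [452.  84.  14.]
260 205 [449.  84.  12.]
```

Call:
arm_command([
  [[-0.114, 0.025, -0.093], [-0.02, 0.008, 0.001], 0],
  [[-0.229, 0.049, -0.186], [-0.04, 0.017, 0.001], 0],
  [[-0.343, 0.074, -0.279], [-0.061, 0.025, 0.002], 255],
  [[-0.458, 0.098, -0.372], [-0.081, 0.034, 0.003], 255],
  [[-0.572, 0.123, -0.465], [-0.101, 0.042, 0.003], 255],
  [[-0.687, 0.148, -0.558], [-0.121, 0.05, 0.004], 255],
  [[-0.801, 0.172, -0.651], [-0.142, 0.059, 0.005], 255],
  [[-0.916, 0.197, -0.744], [-0.162, 0.067, 0.005], 255],
])

```text
t: 22.6
eef_pos: [460.7, 74.3, 167.5]
tcp_rot: [-3.032, 0.026, -0.079]
ft_force: [-0.6, 0.7, -1.0]
opening: 0.555
```

```bash
python3 - <<'E'
from h import *
st(); rel([432,82.3,170],[np.pi,0,.009])
E
```

```text
t 22.6 pos [460.65  74.32 167.46] rot [-3.0321  0.0262 -0.0789] f [-0.57  0.72 -0.95] open 0.555 q [-0.05  0.34  1.99  0.15  0.84  1.5 ]
turn [-0.1105, 0.0213, -0.0892] shift [-0.0292, -0.0059, -0.0011] rows~ 1.0
```

Call:
arm_command([
  [[-0.11, 0.021, -0.089], [-0.029, -0.006, -0.001], 255],
  [[-0.11, 0.021, -0.089], [-0.029, -0.006, -0.001], 255],
  [[-0.11, 0.021, -0.089], [-0.029, -0.006, -0.001], 255],
  [[-0.11, 0.021, -0.089], [-0.029, -0.006, -0.001], 255],
])

```text
t: 23.0
eef_pos: [433.1, 82.2, 168.9]
tcp_rot: [-3.135, 0.004, 0.001]
ft_force: [-0.0, -0.1, 0.7]
opening: 0.215
```

```bash
python3 - <<'E'
from h import *
st(); rel([432,82.4,32],[np.pi,0,.009])
E
```

```text
t 23.0 pos [433.06  82.2  168.88] rot [-3.1347e+00  4.1000e-03  1.4000e-03] f [-0.03 -0.14  0.72] open 0.215 q [0.03 0.3  2.04 0.01 0.8  1.6 ]
turn [-0.0069, 0.0041, -0.0076] shift [-0.0005, 0.0007, 0.1369] rows~ 2.7
```

Call:
arm_command([
  [[-0.007, 0.004, -0.008], [0, 0, 0.05], 255],
  [[-0.007, 0.004, -0.008], [0, 0, 0.1], 255],
  [[-0.007, 0.004, -0.008], [0, 0, 0.135], 255],
  [[-0.007, 0.004, -0.008], [0, 0, 0.14], 255],
  [[-0.007, 0.004, -0.008], [0, 0, 0.14], 255],
  [[-0.007, 0.004, -0.008], [0, 0, 0.14], 255],
])

```text
t: 23.6
eef_pos: [432.3, 82.9, 29.6]
tcp_rot: [3.141, -0.0, 0.008]
ft_force: [-0.6, -0.0, -0.4]
opening: 0.007
```

```bash
python3 - <<'E'
from h import *
st(); rel([470,82.7,28],[np.pi,0,.009])
E
```

```text
t 23.6 pos [432.27  82.89  29.59] rot [ 3.1413e+00 -3.0000e-04  8.2000e-03] f [-0.61 -0.05 -0.37] open 0.007 q [ 0.04  0.56  2.17 -0.    0.41  1.6 ]
turn [0.0003, -0.0003, -0.0008] shift [0.0377, 0.0005, 0.0016] rows~ 0.8
```

Call:
arm_command([
  [[0, 0, 0], [0.008, 0, 0.001], 255],
  [[0, 0, 0], [0.013, 0, 0.001], 255],
  [[0, 0, 0], [0.018, 0, 0.001], 255],
  [[0, 0, 0], [0.023, 0, 0.001], 255],
  [[0, 0, 0], [0.028, 0, 0.001], 255],
  [[0, 0, 0], [0.033, 0, 0.001], 255],
  [[0, 0, 0], [0.033, 0, 0.001], 255],
])

```text
t: 24.3
eef_pos: [465.0, 83.5, 27.3]
tcp_rot: [3.141, 0.001, 0.009]
ft_force: [-0.0, 0.5, -0.4]
opening: 0.003
```

Call:
arm_command([
  [[0, 0, 0], [0.002, 0, 0], 255],
  [[0, 0, 0], [0.003, 0, 0], 255],
])

```text
t: 24.5
eef_pos: [467.2, 83.6, 27.3]
tcp_rot: [3.141, 0.002, 0.009]
ft_force: [-0.7, 1.0, 0.6]
opening: 0.005
```

Call:
arm_command([
  [[0, 0, 0], [0.001, 0, 0], 255],
  [[0, 0, 0], [0.002, 0, 0], 255],
])

```text
t: 24.7
eef_pos: [468.1, 83.6, 27.3]
tcp_rot: [3.141, 0.004, 0.009]
ft_force: [-7.5, -0.3, 7.0]
opening: 0.004
```

Call:
arm_command([
  [[0, 0, 0], [0.001, 0, 0], 255],
  [[0, 0, 0], [0.002, 0, 0], 255],
])

```text
t: 24.9
eef_pos: [468.8, 83.6, 27.2]
tcp_rot: [3.141, 0.007, 0.009]
ft_force: [-10.4, 0.3, 8.2]
opening: 0.005
```

Call:
arm_command([
  [[0, 0, 0], [0.001, 0, 0], 255],
  [[0, 0, 0], [0.002, 0, 0], 255],
])

```text
t: 25.1
eef_pos: [470.8, 83.6, 27.2]
tcp_rot: [3.141, 0.006, 0.009]
ft_force: [-10.8, -0.3, 8.0]
opening: 0.0
```

Call:
arm_command([
  [[0, 0, 0], [0.003, 0, 0], 255],
  [[0, 0, 0], [0.006, 0, 0], 255],
  [[0, 0, 0], [0.009, 0, 0], 255],
  [[0, 0, 0], [0.012, 0, 0], 255],
  [[0, 0, 0], [0.015, 0, 0], 255],
  [[0, 0, 0], [0.017, 0, 0], 255],
  [[0, 0, 0], [0.018, 0, 0], 255],
  [[0, 0, 0], [0.018, 0, 0], 255],
])

```text
t: 25.9
eef_pos: [489.1, 83.8, 27.2]
tcp_rot: [3.141, 0.006, 0.009]
ft_force: [-9.2, 0.0, 6.2]
opening: 0.005
```

```bash
python3 - <<'E'
from h import *
st(); snap('wrist','w20'); snap('scene','s20'); crop('s20',200,140,320,250,5,'c20')
E
```

```text
t 25.9 pos [489.13  83.78  27.2 ] rot [3.1411 0.0059 0.0091] f [-9.17  0.02  6.24] open 0.005 q [ 0.04  0.6   2.03 -0.    0.51  1.6 ]
```

View pics/w20.png

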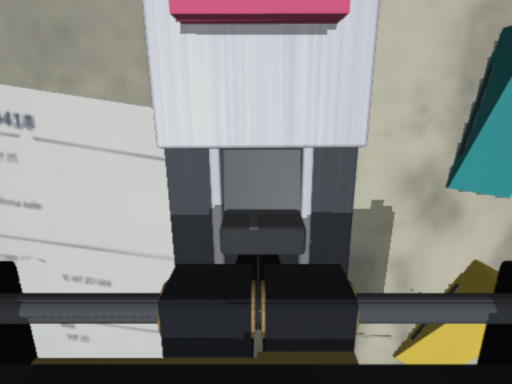

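View pics/c20.png

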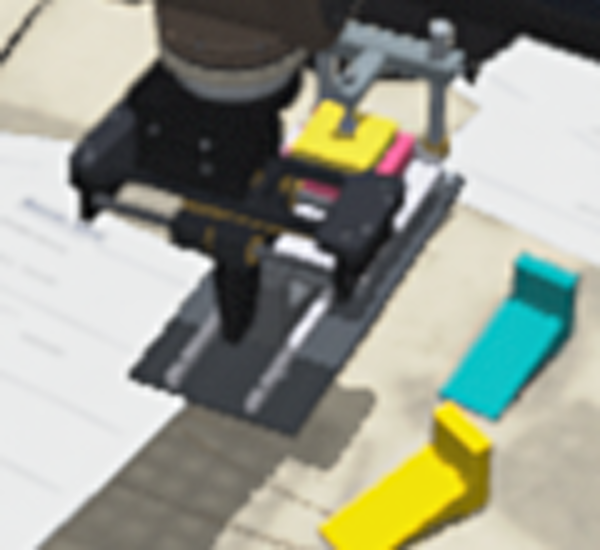

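Call:
arm_command([
  [[0, 0, 0], [-0.006, 0, 0], 255],
  [[0, 0, 0], [-0.02, 0, 0], 255],
  [[0, 0, 0], [-0.03, 0, -0.04], 255],
  [[0, 0, 0], [-0.03, 0, -0.09], 255],
  [[0, 0, 0], [-0.03, 0, -0.14], 255],
  [[0, 0, 0], [-0.03, 0, -0.145], 255],
])

```text
t: 26.6
eef_pos: [463.4, 83.7, 177.5]
tcp_rot: [3.141, -0.008, 0.009]
ft_force: [-0.1, -0.6, -0.5]
opening: 0.008
```

```bash
python3 - <<'E'
from kin import *
from h import env,st,rel
st()
s=env.state(); q0=s['joints']; P0=s['eef_pos']; R0=R.from_euler('xyz',s['tcp_rot'])
q=path(P0,R0,[617,5,126],R.from_euler('xyz',[-2.236,.565,-.642]),q0,12)
rel([617,5,126],[-2.236,.565,-.642])
E
```

```text
t 26.6 pos [463.39  83.72 177.5 ] rot [ 3.1415 -0.008   0.0091] f [-0.05 -0.64 -0.54] open 0.008 q [ 0.04  0.32  1.97 -0.    0.84  1.6 ]
3 [-0.14  0.4   1.91  0.32  0.92  1.42] 0.0
6 [-0.29  0.51  1.85  0.59  1.03  1.33] 0.0
9 [-0.4   0.62  1.81  0.83  1.15  1.3 ] 0.0
12 [-0.48  0.74  1.78  1.06  1.26  1.31] 0.0
rows 9.045846962168106 min [-0.48  0.32  1.78 -0.    0.84  1.3 ] max [0.04 0.74 1.97 1.06 1.26 1.6 ]
turn [1.0306, -0.2297, 0.851] shift [0.1525, 0.0801, 0.0527] rows~ 9.0
```

Call:
arm_command([
  [[0.114, -0.026, 0.095], [0.017, 0.009, 0.006], 0],
  [[0.229, -0.051, 0.189], [0.034, 0.018, 0.012], 0],
  [[0.343, -0.077, 0.284], [0.051, 0.027, 0.018], 0],
  [[0.458, -0.102, 0.378], [0.068, 0.036, 0.023], 0],
  [[0.572, -0.128, 0.473], [0.085, 0.045, 0.029], 0],
  [[0.687, -0.153, 0.567], [0.102, 0.053, 0.035], 0],
  [[0.801, -0.179, 0.662], [0.119, 0.062, 0.041], 0],
  [[0.916, -0.204, 0.756], [0.136, 0.071, 0.047], 0],
])

```text
t: 27.4
eef_pos: [598.8, 12.7, 124.3]
tcp_rot: [-2.333, 0.484, -0.598]
ft_force: [0.3, 0.4, -0.2]
opening: 0.622
```

```bash
python3 - <<'E'
from h import *
rel([617,5,126],[-2.236,.565,-.642])
E
```

```text
turn [0.1188, -0.0242, 0.0861] shift [0.0163, -0.0103, -0.0045] rows~ 1.0
```

Call:
arm_command([
  [[0.119, -0.024, 0.086], [0.015, -0.009, -0.004], 0],
  [[0.119, -0.024, 0.086], [0.015, -0.009, -0.004], 0],
  [[0.119, -0.024, 0.086], [0.015, -0.009, -0.004], 0],
  [[0.119, -0.024, 0.086], [0.015, -0.009, -0.004], 0],
  [[0.119, -0.024, 0.086], [0.015, -0.009, -0.004], 0],
])

```text
t: 27.9
eef_pos: [614.2, 7.6, 127.2]
tcp_rot: [-2.24, 0.559, -0.637]
ft_force: [-0.1, 0.2, -0.1]
opening: 0.988
```

```bash
cat >> foot.py <<'E'
def view(fn,zc=72):
    z=load(fn); p=z['p']
    up=proj(z,[637.6,84.3,100])-proj(z,[637.6,84.3,60]); c=proj(z,[637.6,84.3,zc]); ang=np.degrees(np.arctan2(up[0],-up[1]))
    M=cv2.getRotationMatrix2D((float(c[0]),float(c[1])),float(ang),9); M[:,2]+=np.array([400,300])-c
    np.save('pics/M_'+fn+'.npy',M); cv2.imwrite('pics/'+fn+'z.png',cv2.warpAffine(p,M,(800,600),flags=cv2.INTER_CUBIC))
E
python3 - <<'E'
from foot import *
st(); snap('wrist','v2'); view('v2')
E
```

```text
t 27.9 pos [614.19   7.56 127.23] rot [-2.2397  0.5593 -0.6366] f [-0.05  0.23 -0.07] open 0.988 q [-0.48  0.74  1.79  1.05  1.25  1.3 ]
```

View pics/v2z.png

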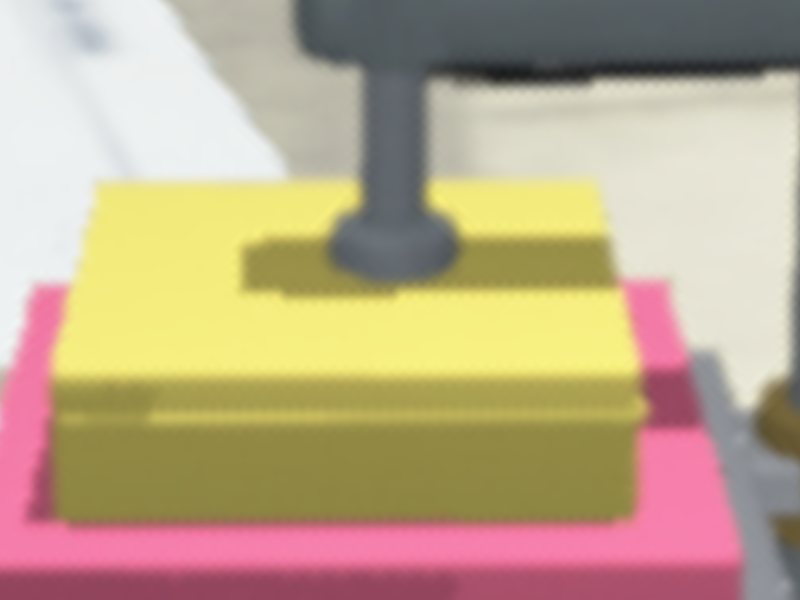

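```bash
python3 - <<'E'
from foot import *
z=load('v2'); M=np.load('pics/M_v2.npy')
pts=[(53,375),(642,379),(98,182),(598,182),(55,522),(635,521)]
for top in (73.5,74,74.5,75):
    z2=pnp(z,M,pts,top=top)
    print(top,[onplane(z2,M,393,v,78.2)[2]-top for v in (279,281)])
    z1=load('v1'); 
E
```

```text
corr [-0.0076  0.0027  0.0069 -1.8819  0.9288  0.5578] res px [[0.25, 0.06], [-0.17, 0.31], [-0.07, -0.06], [0.04, 0.07], [-0.07, -0.2], [0.05, -0.19]]
73.5 [np.float64(1.6341329796757549), np.float64(1.4365083078870384)]
corr [-0.0075  0.003   0.0072 -1.6959  0.7751  0.5742] res px [[0.24, 0.07], [-0.17, 0.3], [-0.08, -0.05], [0.05, 0.06], [-0.08, -0.19], [0.05, -0.2]]
74 [np.float64(1.6351272501546816), np.float64(1.437513754007611)]
corr [-0.0074  0.0034  0.0075 -1.5096  0.6217  0.5907] res px [[0.23, 0.08], [-0.16, 0.29], [-0.08, -0.04], [0.05, 0.05], [-0.08, -0.18], [0.06, -0.2]]
74.5 [np.float64(1.6361212530877225), np.float64(1.4385189207629026)]
corr [-0.0073  0.0037  0.0077 -1.3232  0.4684  0.6072] res px [[0.21, 0.08], [-0.16, 0.28], [-0.09, -0.04], [0.06, 0.04], [-0.09, -0.17], [0.07, -0.21]]
75 [np.float64(1.6371156904067448), np.float64(1.4395244995109095)]
```

```bash
python3 - <<'E'
from h import *
st(); rel([468,83.3,150],[np.pi,0,.009])
E
```

```text
t 27.95 pos [614.29   7.45 127.26] rot [-2.2394  0.5594 -0.6368] f [-0.61  0.16  0.82] open 0.994 q [-0.48  0.74  1.79  1.05  1.25  1.3 ]
turn [-1.0282, 0.2217, -0.8391] shift [-0.15, 0.0688, 0.0212] rows~ 9.0
```

Call:
arm_command([
  [[-0.114, 0.025, -0.093], [-0.017, 0.008, 0.0], 255],
  [[-0.228, 0.049, -0.186], [-0.033, 0.015, 0.001], 255],
  [[-0.343, 0.074, -0.28], [-0.05, 0.023, 0.002], 255],
  [[-0.457, 0.099, -0.373], [-0.067, 0.031, 0.004], 255],
  [[-0.571, 0.123, -0.466], [-0.083, 0.038, 0.008], 255],
  [[-0.685, 0.148, -0.559], [-0.1, 0.046, 0.012], 255],
  [[-0.8, 0.172, -0.653], [-0.117, 0.054, 0.016], 255],
  [[-0.914, 0.197, -0.746], [-0.133, 0.061, 0.019], 255],
])

```text
t: 28.75
eef_pos: [484.7, 74.9, 148.0]
tcp_rot: [-3.031, 0.027, -0.079]
ft_force: [0.3, -0.4, -0.5]
opening: 0.383
```

```bash
python3 - <<'E'
from h import *
st(); rel([468,83.3,150],[np.pi,0,.009])
E
```

```text
t 28.75 pos [484.66  74.95 148.03] rot [-3.0313  0.0265 -0.0793] f [ 0.34 -0.38 -0.51] open 0.383 q [-0.04  0.39  1.96  0.15  0.82  1.5 ]
turn [-0.1114, 0.0216, -0.0897] shift [-0.0173, -0.0071, -0.0007] rows~ 1.0
```

Call:
arm_command([
  [[-0.111, 0.022, -0.09], [-0.017, -0.007, 0], 255],
  [[-0.111, 0.022, -0.09], [-0.017, -0.007, 0], 255],
  [[-0.111, 0.022, -0.09], [-0.017, -0.007, 0], 255],
  [[-0.111, 0.022, -0.09], [-0.017, -0.007, 0], 255],
])

```text
t: 29.15
eef_pos: [469.1, 82.5, 148.3]
tcp_rot: [-3.135, 0.003, 0.003]
ft_force: [-0.1, 0.1, 0.7]
opening: 0.051
```

```bash
python3 - <<'E'
from h import *
st(); rel([472,83.4,27.5],[np.pi,0,.009])
E
```

```text
t 29.15 pos [469.13  82.47 148.34] rot [-3.1353e+00  3.4000e-03  2.9000e-03] f [-0.15  0.09  0.74] open 0.051 q [0.03 0.37 1.99 0.01 0.78 1.59]
turn [-0.0064, 0.0034, -0.0061] shift [0.0033, -0.0002, 0.1208] rows~ 2.4
```

Call:
arm_command([
  [[-0.006, 0.003, -0.006], [0.001, 0, 0.04], 255],
  [[-0.006, 0.003, -0.006], [0.003, 0, 0.08], 255],
  [[-0.006, 0.003, -0.006], [0.003, 0, 0.115], 255],
  [[-0.006, 0.003, -0.006], [0.003, 0, 0.121], 255],
  [[-0.006, 0.003, -0.006], [0.003, 0, 0.121], 255],
  [[-0.006, 0.003, -0.006], [0.003, 0, 0.121], 255],
  [[-0.006, 0.003, -0.006], [0.003, 0, 0.121], 255],
])

```text
t: 29.85
eef_pos: [471.9, 83.2, 28.6]
tcp_rot: [3.141, -0.002, 0.01]
ft_force: [0.1, -0.7, -0.3]
opening: 0.002
```

```bash
python3 - <<'E'
from h import *
st()
E
```

```text
t 29.85 pos [471.93  83.19  28.59] rot [ 3.1409e+00 -1.5000e-03  9.6000e-03] f [ 0.09 -0.72 -0.3 ] open 0.002 q [ 0.04  0.59  2.08 -0.    0.47  1.6 ]
```

Call:
arm_command([
  [[0, 0, 0], [0.006, 0, 0.001], 255],
  [[0, 0, 0], [0.012, 0, 0.001], 255],
  [[0, 0, 0], [0.016, 0, 0.001], 255],
  [[0, 0, 0], [0.016, 0, 0.001], 255],
  [[0, 0, 0], [0.016, 0, 0.001], 255],
])

```text
t: 30.35
eef_pos: [487.0, 83.5, 26.1]
tcp_rot: [3.141, 0.001, 0.01]
ft_force: [-0.2, 0.0, -1.0]
opening: 0.004
```

Call:
arm_command([
  [[0, 0, 0], [0.001, 0, 0], 255],
  [[0, 0, 0], [0.002, 0, 0], 255],
])

```text
t: 30.55
eef_pos: [489.0, 83.5, 26.1]
tcp_rot: [3.141, 0.001, 0.01]
ft_force: [-0.5, 0.1, -0.3]
opening: 0.006
```

Call:
arm_command([
  [[0, 0, 0], [0.001, 0, 0], 255],
  [[0, 0, 0], [0.001, 0, 0], 255],
])

```text
t: 30.75
eef_pos: [489.2, 83.5, 26.0]
tcp_rot: [3.141, 0.003, 0.01]
ft_force: [-5.2, 0.1, 2.7]
opening: 0.004
```

Call:
arm_command([
  [[0, 0, 0], [0.001, 0, 0], 255],
  [[0, 0, 0], [0.001, 0, 0], 255],
])

```text
t: 30.95
eef_pos: [489.3, 83.5, 26.0]
tcp_rot: [3.141, 0.005, 0.01]
ft_force: [-9.6, 0.8, 6.2]
opening: 0.004
```

Call:
arm_command([
  [[0, 0, 0], [0.001, 0, 0], 255],
  [[0, 0, 0], [0.001, 0, 0], 255],
])

```text
t: 31.15
eef_pos: [490.2, 83.6, 26.0]
tcp_rot: [3.141, 0.005, 0.01]
ft_force: [-8.5, -0.9, 6.4]
opening: 0.005
```

Call:
arm_command([
  [[0, 0, 0], [0.001, 0, 0], 255],
  [[0, 0, 0], [0.001, 0, 0], 255],
])

```text
t: 31.35
eef_pos: [491.2, 83.6, 26.0]
tcp_rot: [3.141, 0.005, 0.01]
ft_force: [-10.5, -0.3, 6.2]
opening: 0.004
```

Call:
arm_command([
  [[0, 0, 0], [0.001, 0, 0], 255],
  [[0, 0, 0], [0.001, 0, 0], 255],
])

```text
t: 31.55
eef_pos: [491.5, 83.6, 26.0]
tcp_rot: [3.141, 0.006, 0.01]
ft_force: [-12.0, -0.8, 9.2]
opening: 0.003
```

Call:
arm_command([
  [[0, 0, 0], [0.001, 0, 0], 255],
  [[0, 0, 0], [0.001, 0, 0], 255],
])

```text
t: 31.75
eef_pos: [492.1, 83.6, 26.0]
tcp_rot: [3.141, 0.007, 0.01]
ft_force: [-13.9, -1.0, 10.3]
opening: 0.004
```

Call:
arm_command([
  [[0, 0, 0], [-0.006, 0, 0], 255],
  [[0, 0, 0], [-0.02, 0, 0], 255],
  [[0, 0, 0], [-0.03, 0, -0.04], 255],
  [[0, 0, 0], [-0.03, 0, -0.09], 255],
  [[0, 0, 0], [-0.03, 0, -0.14], 255],
  [[0, 0, 0], [-0.03, 0, -0.145], 255],
])

```text
t: 32.35
eef_pos: [467.5, 83.6, 176.3]
tcp_rot: [3.141, -0.009, 0.01]
ft_force: [0.6, -0.0, -0.4]
opening: 0.006
```

```bash
python3 - <<'E'
from h import *
st(); rel([617,5,126],[-2.236,.565,-.642])
E
```

```text
t 32.35 pos [467.49  83.56 176.33] rot [ 3.1411 -0.0088  0.0102] f [ 0.56 -0.02 -0.41] open 0.006 q [ 0.04  0.33  1.97 -0.    0.84  1.6 ]
turn [1.0309, -0.23, 0.8524] shift [0.1483, 0.0801, 0.0517] rows~ 9.1
```

Call:
arm_command([
  [[0.114, -0.026, 0.095], [0.017, 0.009, 0.006], 0],
  [[0.229, -0.051, 0.189], [0.034, 0.018, 0.012], 0],
  [[0.343, -0.077, 0.284], [0.051, 0.027, 0.018], 0],
  [[0.458, -0.102, 0.378], [0.068, 0.036, 0.023], 0],
  [[0.572, -0.128, 0.473], [0.085, 0.045, 0.029], 0],
  [[0.687, -0.153, 0.567], [0.102, 0.053, 0.035], 0],
  [[0.801, -0.179, 0.662], [0.119, 0.062, 0.041], 0],
  [[0.916, -0.204, 0.756], [0.136, 0.071, 0.047], 0],
])

```text
t: 33.15
eef_pos: [602.9, 12.6, 123.1]
tcp_rot: [-2.333, 0.483, -0.597]
ft_force: [0.2, 0.0, 0.8]
opening: 0.621
```

```bash
python3 - <<'E'
from h import *
rel([617,5,126],[-2.236,.565,-.642])
E
```

```text
turn [0.1194, -0.0242, 0.0873] shift [0.0128, -0.0083, -0.0057] rows~ 1.0
```

Call:
arm_command([
  [[0.119, -0.024, 0.087], [0.012, -0.008, -0.005], 0],
  [[0.119, -0.024, 0.087], [0.012, -0.008, -0.005], 0],
  [[0.119, -0.024, 0.087], [0.012, -0.008, -0.005], 0],
  [[0.119, -0.024, 0.087], [0.012, -0.008, -0.005], 0],
  [[0.119, -0.024, 0.087], [0.012, -0.008, -0.005], 0],
])

```text
t: 33.65
eef_pos: [615.2, 7.9, 127.5]
tcp_rot: [-2.24, 0.559, -0.636]
ft_force: [0.6, 0.2, 0.4]
opening: 0.989
```

```bash
python3 - <<'E'
from foot import *
st(); snap('wrist','v3'); view('v3'); st()
E
```

```text
t 33.65 pos [615.19   7.86 127.46] rot [-2.2403  0.5591 -0.6362] f [0.57 0.23 0.4 ] open 0.989 q [-0.48  0.74  1.79  1.05  1.25  1.31]
t 33.7 pos [615.22   7.81 127.46] rot [-2.24    0.5595 -0.6365] f [-0.37 -0.34  0.55] open 0.997 q [-0.48  0.74  1.79  1.05  1.25  1.31]
```

View pics/v3z.png

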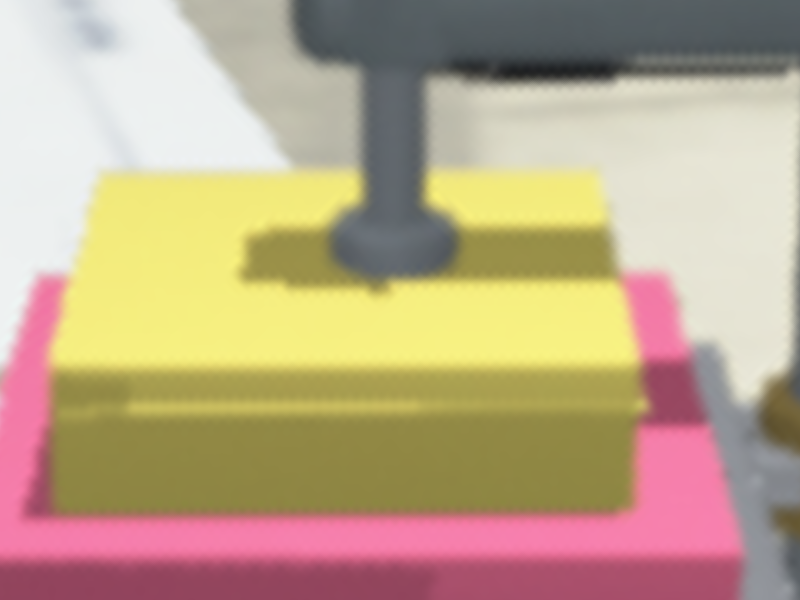

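```bash
python3 - <<'E'
from foot import *
z=load('v3'); M=np.load('pics/M_v3.npy')
pts=[(52,365),(642,369),(101,172),(601,172),(53,515),(635,513)]
z2=pnp(z,M,pts,top=75)
print([onplane(z2,M,393,v,78.2)[2]-75 for v in (276,278,280)])
# optimise measurement: local intensity profile down through the foot centre
for fn in ('v1','v2','v3'):
    im=cv2.imread('pics/%sz.png'%fn); 
    prof=im[255:300,385:402].mean(1); print(fn,[f'{int(a[0])},{int(a[2])}' for a in prof[::3]])
    edge=lambda u,a,b: (a+np.argmax(np.abs(np.diff(cv2.GaussianBlur(im,(1,9),0)[a:b,u-20:u+20].astype(float).mean(1).sum(1)))))
    print(' far top',edge(250,150,270),'arm bottom',edge(330,40,100),'neartop',edge(480,340,470),'nearbot',edge(250,490,599))
E
```

```text
corr [-6.2000e-03  1.4000e-03  7.0000e-03 -1.4218e+00  4.4880e-01  1.1900e+00] res px [[0.32, 0.08], [-0.12, 0.17], [0.05, 0.06], [0.09, 0.0], [-0.29, -0.08], [-0.02, -0.22]]
[np.float64(1.0042077516028627), np.float64(0.8069993278571701), np.float64(0.6096924223202365)]
v1 ['113,100', '112,99', '111,98', '111,97', '110,97', '110,100', '109,108', '109,125', '110,152', '113,184', '116,212', '120,231', '120,238', '116,234', '107,222']
 far top 245 arm bottom 63 neartop 353 nearbot 583
v2 ['113,101', '112,100', '111,99', '111,99', '111,98', '110,98', '108,100', '104,104', '98,112', '92,123', '86,138', '83,154', '86,174', '94,195', '104,216']
 far top 243 arm bottom 62 neartop 376 nearbot 527
v3 ['112,99', '111,99', '111,98', '110,98', '109,98', '108,100', '105,108', '102,127', '102,156', '104,187', '106,208', '108,219', '111,226', '115,233', '120,239']
 far top 233 arm bottom 63 neartop 366 nearbot 517
```

```bash
python3 - <<'E'
from kin import *
from h import env,rel,st
foot=np.array([637.6,84.3,75.])
el,phi,D=np.radians(11),np.radians(-50),265
o=np.array([0,np.cos(el),-np.sin(el)]); u=np.array([1,0,0]); w=np.cross(o,u); w=w if w[2]>0 else -w
n=np.cos(phi)*u+np.sin(phi)*w
tx=.956*n-.292*o; tz=.956*o+.292*n; tx/=np.linalg.norm(tx);tz-=tx*(tx@tz);tz/=np.linalg.norm(tz)
Rt=R.from_matrix(np.stack([tx,np.cross(tz,tx),tz],1)); tcp=foot-D*o-83*tx+171*tz
print(tcp.round(1),tz.round(2),np.cross(tz,tx).round(2),Rt.as_euler('xyz').round(4))
s=env.state(); path(s['eef_pos'],R.from_euler('xyz',s['tcp_rot']),tcp,Rt,s['joints'],4,1)
P0=[467.5,83.6,176]; R0=R.from_euler('xyz',[np.pi,0,.009]); q0,_=ikfull(P0,R0,[.04,.33,1.97,0,.84,1.6]); path(P0,R0,tcp,Rt,q0,9)
rel(tcp,Rt.as_euler('xyz'))
ty=np.cross(tz,tx)
for a in (60,): 
  for b in (-60,60): print('tip',(tcp+b*ty).round(0))
for bb in (78,200):
  for b in (-90,90):
    for c in (-37,37): print('body',(tcp-bb*tz+b*ty+c*tx).round(0))
E
```

```text
[618.7  12.8 111.9] [ 0.19  0.9  -0.4 ] [-0.77 -0.12 -0.63] [-2.1382  0.7254 -0.6066]
1 [-0.48  0.76  1.78  1.07  1.28  1.32] 0.0
2 [-0.49  0.78  1.78  1.08  1.31  1.33] 0.0
3 [-0.49  0.8   1.77  1.1   1.34  1.34] 0.0
4 [-0.5   0.83  1.77  1.11  1.36  1.35] 0.0
rows 1.2495961011633825 min [-0.5   0.74  1.77  1.05  1.25  1.31] max [-0.48  0.83  1.79  1.11  1.36  1.35]
3 [-0.21  0.47  1.87  0.45  1.    1.38] 0.0
6 [-0.38  0.64  1.8   0.79  1.19  1.32] 0.0
9 [-0.5   0.83  1.77  1.11  1.36  1.35] 0.0
rows 10.04749320928866 min [-0.5   0.33  1.77  0.    0.85  1.32] max [0.04 0.83 1.96 1.11 1.36 1.6 ]
turn [0.0836, -0.1157, 0.1213] shift [0.0081, 0.0067, 0.013] rows~ 1.2
tip [665.  20. 150.]
tip [573.   5.  74.]
body [650. -30. 225.]
body [696. -62. 175.]
body [512. -52. 111.]
body [558. -84.  62.]
body [ 627. -140.  274.]
body [ 673. -171.  225.]
body [ 489. -162.  160.]
body [ 535. -193.  111.]
```

Call:
arm_command([
  [[0.042, -0.058, 0.061], [0.004, 0.003, 0.006], 0],
  [[0.084, -0.116, 0.121], [0.008, 0.007, 0.013], 0],
  [[0.084, -0.116, 0.121], [0.008, 0.007, 0.013], 0],
  [[0.084, -0.116, 0.121], [0.008, 0.007, 0.013], 0],
  [[0.084, -0.116, 0.121], [0.008, 0.007, 0.013], 0],
])

```text
t: 34.2
eef_pos: [618.6, 12.2, 111.8]
tcp_rot: [-2.137, 0.724, -0.607]
ft_force: [-1.1, -0.4, 0.4]
opening: 1.0
```

```bash
python3 - <<'E'
from foot import *
st(); snap('wrist','v4'); view('v4',75); st()
E
```

```text
t 34.2 pos [618.56  12.16 111.81] rot [-2.1374  0.7244 -0.6071] f [-1.05 -0.44  0.42] open 1.0 q [-0.5   0.83  1.77  1.11  1.36  1.35]
t 34.25 pos [618.56  12.13 111.88] rot [-2.1372  0.7246 -0.6071] f [ 0.02 -0.71 -0.61] open 0.997 q [-0.5   0.83  1.77  1.11  1.36  1.35]
```

View pics/v4z.png

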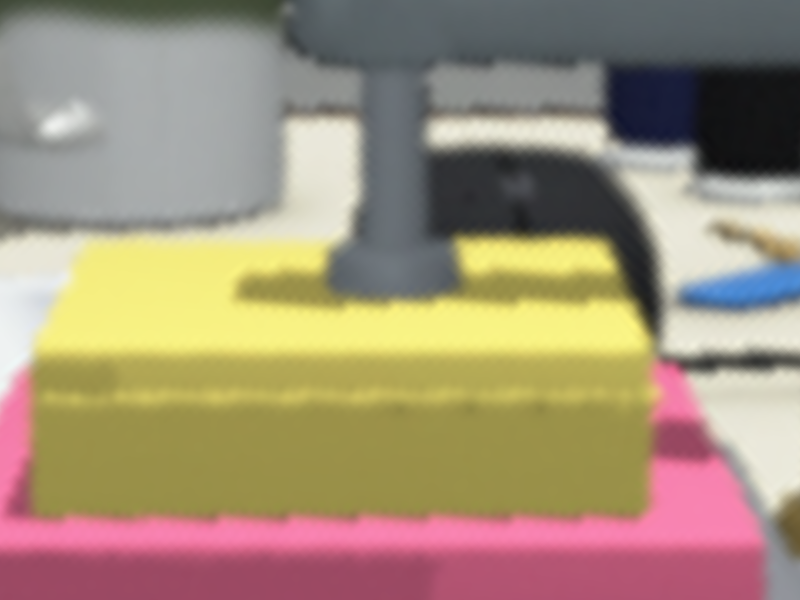

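```bash
python3 - <<'E'
from foot import *
z=load('v4'); M=np.load('pics/M_v4.npy')
im=cv2.imread('pics/v4z.png').astype(float)
for u in (300,480,520): print(u,[int(x) for x in im[335:375:3,u-8:u+8].mean(1)[:,2]], [int(x) for x in im[228:258:3,u-8:u+8].mean(1)[:,2]],[int(x) for x in im[500:530:3,u-8:u+8].mean(1)[:,2]])
print([int(x) for x in im[280:312:2,385:402].mean(1)[:,2]])
pts=[(35,352),(657,353),(80,240),(610,239),(35,516),(648,516)]
for yf in (83.7,84.2,84.7):
    z2=pnp(z,M,pts,top=75); print(yf,[round(onplane(z2,M,393,v,yf-6)[2]-75,2) for v in (295,297,299,301)])
E
```

```text
300 [248, 248, 248, 246, 240, 231, 218, 204, 192, 184, 180, 179, 178, 178] [228, 230, 232, 234, 237, 240, 242, 243, 244, 244] [152, 152, 152, 156, 168, 190, 215, 236, 245, 247]
480 [248, 248, 248, 246, 240, 230, 217, 204, 193, 186, 183, 181, 181, 180] [55, 74, 104, 144, 186, 218, 236, 243, 245, 245] [152, 152, 151, 152, 158, 171, 193, 219, 237, 246]
520 [248, 248, 248, 245, 240, 230, 218, 205, 193, 186, 183, 182, 181, 181] [41, 59, 89, 127, 169, 206, 229, 241, 244, 245] [152, 152, 152, 156, 168, 189, 214, 233, 244, 247]
[108, 107, 106, 106, 106, 107, 111, 118, 130, 146, 166, 187, 207, 223, 235, 242]
corr [-0.0096 -0.0029  0.0125 -1.3478 -0.0975 -0.7347] res px [[0.3, 0.33], [0.06, 0.26], [-0.64, -0.46], [0.42, 0.23], [0.11, -0.07], [-0.27, -0.33]]
83.7 [np.float64(0.97), np.float64(0.79), np.float64(0.61), np.float64(0.43)]
corr [-0.0096 -0.0029  0.0125 -1.3478 -0.0975 -0.7347] res px [[0.3, 0.33], [0.06, 0.26], [-0.64, -0.46], [0.42, 0.23], [0.11, -0.07], [-0.27, -0.33]]
84.2 [np.float64(0.87), np.float64(0.69), np.float64(0.51), np.float64(0.33)]
corr [-0.0096 -0.0029  0.0125 -1.3478 -0.0975 -0.7347] res px [[0.3, 0.33], [0.06, 0.26], [-0.64, -0.46], [0.42, 0.23], [0.11, -0.07], [-0.27, -0.33]]
84.7 [np.float64(0.77), np.float64(0.59), np.float64(0.41), np.float64(0.23)]
```

```bash
python3 - <<'E'
from foot import *
z=load('v4'); M=np.load('pics/M_v4.npy')
pts=[(35,353.5),(657,354.5),(77,238),(612,238),(35,517),(648,517)]
z2=pnp(z,M,pts,top=75); print([round(onplane(z2,M,393,v,84.2-6)[2]-75,2) for v in (299,300,301,302)])
z=load('v3'); M=np.load('pics/M_v3.npy'); im=cv2.imread('pics/v3z.png').astype(float)
def edge(u,a,b,ch=2):
    s=im[a:b,u-10:u+10].mean(1)[:,ch]; m=(s[:3].mean()+s[-3:].mean())/2; k=np.where(np.diff(np.sign(s-m)))[0][0]; return round(a+k+(m-s[k])/(s[k+1]-s[k]),1)
print('v3 near',[edge(u,352,388) for u in (200,300,500,600)],'far',[edge(u,160,185,0) for u in (200,270,320,500,560)],'bot',[edge(u,500,530) for u in (100,200,300,400,500,600)],'foot',edge(393,262,285))
E
```

```text
corr [-0.0082 -0.0064  0.0162 -1.2967 -0.139  -1.0795] res px [[0.33, 0.43], [-0.01, 0.25], [-0.79, -0.69], [0.55, 0.37], [0.18, -0.03], [-0.28, -0.39]]
[np.float64(0.52), np.float64(0.43), np.float64(0.34), np.float64(0.25)]
v3 near [np.float64(369.0), np.float64(368.5), np.float64(367.8), np.float64(367.3)] far [np.float64(172.2), np.float64(172.1), np.float64(172.4), np.float64(170.9), np.float64(171.2)] bot [np.float64(517.2), np.float64(516.6), np.float64(516.1), np.float64(515.7), np.float64(515.2), np.float64(514.6)] foot 278.1
```

```bash
python3 - <<'E'
from h import *
st(); rel([470,83.3,150],[np.pi,0,.009])
E
```

```text
t 34.25 pos [618.56  12.13 111.88] rot [-2.1372  0.7246 -0.6071] f [ 0.02 -0.71 -0.61] open 0.997 q [-0.5   0.83  1.77  1.11  1.36  1.35]
turn [-1.1522, 0.3514, -0.9055] shift [-0.147, 0.081, 0.0203] rows~ 10.1
```

Call:
arm_command([
  [[-0.115, 0.035, -0.09], [-0.015, 0.008, 0.0], 255],
  [[-0.23, 0.07, -0.181], [-0.029, 0.016, 0.001], 255],
  [[-0.346, 0.105, -0.272], [-0.044, 0.024, 0.002], 255],
  [[-0.461, 0.14, -0.362], [-0.059, 0.032, 0.004], 255],
  [[-0.576, 0.176, -0.453], [-0.073, 0.04, 0.008], 255],
  [[-0.691, 0.211, -0.543], [-0.088, 0.049, 0.011], 255],
  [[-0.806, 0.246, -0.634], [-0.103, 0.057, 0.014], 255],
  [[-0.922, 0.281, -0.724], [-0.118, 0.065, 0.016], 255],
])

```text
t: 35.05
eef_pos: [499.3, 69.0, 143.6]
tcp_rot: [-2.917, 0.088, -0.163]
ft_force: [0.5, 0.0, -0.2]
opening: 0.382
```

```bash
python3 - <<'E'
from h import *
st(); rel([472,83.3,150],[np.pi,0,.009])
E
```

```text
t 35.05 pos [499.31  68.99 143.61] rot [-2.9166  0.0885 -0.1626] f [ 0.47  0.05 -0.22] open 0.382 q [-0.12  0.44  1.92  0.3   0.89  1.42]
turn [-0.2319, 0.0686, -0.1807] shift [-0.0297, -0.0103, -0.0015] rows~ 2.0
```

Call:
arm_command([
  [[-0.116, 0.034, -0.09], [-0.015, -0.005, 0], 255],
  [[-0.232, 0.069, -0.181], [-0.03, -0.01, 0], 255],
  [[-0.232, 0.069, -0.181], [-0.03, -0.01, 0], 255],
  [[-0.232, 0.069, -0.181], [-0.03, -0.01, 0], 255],
  [[-0.232, 0.069, -0.181], [-0.03, -0.01, 0], 255],
])

```text
t: 35.55
eef_pos: [472.2, 83.0, 147.5]
tcp_rot: [-3.135, 0.004, 0.003]
ft_force: [-0.4, -0.4, -0.8]
opening: 0.012
```

```bash
python3 - <<'E'
from h import *
st(); rel([474,83.4,26.5],[np.pi,0,.009])
E
```

```text
t 35.55 pos [472.23  83.04 147.46] rot [-3.1354  0.0044  0.0034] f [-0.37 -0.43 -0.85] open 0.012 q [0.03 0.38 1.98 0.01 0.78 1.59]
turn [-0.0062, 0.0044, -0.0056] shift [0.0023, 0.0004, 0.121] rows~ 2.4
```

Call:
arm_command([
  [[-0.006, 0.004, -0.006], [0.001, 0, 0.04], 255],
  [[-0.006, 0.004, -0.006], [0.002, 0, 0.08], 255],
  [[-0.006, 0.004, -0.006], [0.002, 0, 0.115], 255],
  [[-0.006, 0.004, -0.006], [0.002, 0, 0.121], 255],
  [[-0.006, 0.004, -0.006], [0.002, 0, 0.121], 255],
  [[-0.006, 0.004, -0.006], [0.002, 0, 0.121], 255],
  [[-0.006, 0.004, -0.006], [0.002, 0, 0.121], 255],
])

```text
t: 36.25
eef_pos: [473.9, 83.8, 27.6]
tcp_rot: [3.141, -0.001, 0.01]
ft_force: [0.7, 0.7, -0.5]
opening: 0.006
```

Call:
arm_command([
  [[0, 0, 0], [0.006, 0, 0.001], 255],
  [[0, 0, 0], [0.012, 0, 0.001], 255],
  [[0, 0, 0], [0.016, 0, 0.001], 255],
  [[0, 0, 0], [0.016, 0, 0.001], 255],
  [[0, 0, 0], [0.016, 0, 0.001], 255],
])

```text
t: 36.75
eef_pos: [488.9, 84.2, 25.1]
tcp_rot: [3.141, 0.001, 0.011]
ft_force: [0.3, 0.4, -1.0]
opening: 0.005
```

```bash
python3 - <<'E'
from h import *
st()
E
```

```text
t 36.75 pos [488.94  84.19  25.09] rot [3.1405e+00 1.3000e-03 1.1000e-02] f [ 0.32  0.36 -1.01] open 0.005 q [ 0.04  0.61  2.04 -0.    0.5   1.6 ]
```

Call:
arm_command([
  [[0, 0, 0], [0.002, 0, 0], 255],
  [[0, 0, 0], [0.003, 0, 0], 255],
])

```text
t: 36.95
eef_pos: [492.1, 84.2, 25.1]
tcp_rot: [3.14, 0.001, 0.011]
ft_force: [-0.1, -0.5, 0.9]
opening: 0.005
```

Call:
arm_command([
  [[0, 0, 0], [0.001, 0, 0], 255],
  [[0, 0, 0], [0.001, 0, 0], 255],
])

```text
t: 37.15
eef_pos: [492.1, 84.2, 25.0]
tcp_rot: [3.14, 0.003, 0.011]
ft_force: [-5.7, -0.9, 2.4]
opening: 0.005
```

Call:
arm_command([
  [[0, 0, 0], [0.001, 0, 0], 255],
  [[0, 0, 0], [0.001, 0, 0], 255],
])

```text
t: 37.35
eef_pos: [492.1, 84.2, 25.0]
tcp_rot: [3.14, 0.005, 0.011]
ft_force: [-9.8, -0.1, 6.5]
opening: 0.004
```

Call:
arm_command([
  [[0, 0, 0], [0.0007, 0, 0], 255],
  [[0, 0, 0], [0.0007, 0, 0], 255],
])

```text
t: 37.55
eef_pos: [492.1, 84.2, 25.0]
tcp_rot: [3.14, 0.007, 0.011]
ft_force: [-12.9, 0.2, 9.5]
opening: 0.003
```

Call:
arm_command([
  [[0, 0, 0], [0.0007, 0, 0], 255],
  [[0, 0, 0], [0.0007, 0, 0], 255],
])

```text
t: 37.75
eef_pos: [492.3, 84.2, 25.0]
tcp_rot: [3.14, 0.008, 0.011]
ft_force: [-14.9, -0.6, 10.9]
opening: 0.006
```

```bash
python3 - <<'E'
from foot import *
import numpy as np
for fn in ('v1','v2','v3','v4'):
    z=load(fn); M=np.load('pics/M1.npy' if fn=='v1' else f'pics/M_{fn}.npy')
    im=cv2.warpAffine(z['p'],M,(800,600),flags=cv2.INTER_LINEAR).astype(float)
    rt=im[...,0]/(im[...,2]+1)
    def cross(s,lvl):
        k=np.where(np.diff(np.sign(s-lvl)))[0]; return [round(float(i+(lvl-s[i])/(s[i+1]-s[i])),1) for i in k]
    cols=[(u,[x+250 for x in cross(rt[250:320,u-3:u+4].mean(1),.8)]) for u in (350,365,380,393,406,420,435)]
    armb=[[x+40 for x in cross(im[40:100,u-5:u+6].mean(1).sum(1),(im[45,u].sum()+im[95,u].sum())/2)] for u in (335,345,355)]
    print(fn,cols,'arm',armb)
    # px scale
    print('   scale',(fwd(z,M,np.array([637,78.,75]))-fwd(z,M,np.array([637,78.,76]))).round(2))
E
```

```text
v1 [(350, [268.8]), (365, [274.0]), (380, [276.2]), (393, [276.8]), (406, [275.6]), (420, [274.1]), (435, [269.3])] arm [[66.8], [66.4], [66.9]]
   scale [1.000e-02 1.032e+01]
v2 [(350, [270.9]), (365, [276.8]), (380, [280.2]), (393, [280.2]), (406, [279.4]), (420, [277.7]), (435, [272.9])] arm [[65.3], [66.1], [66.6]]
   scale [1.000e-02 1.037e+01]
v3 [(350, [269.0]), (365, [274.6]), (380, [276.6]), (393, [275.3]), (406, [274.8]), (420, [273.9]), (435, [270.3])] arm [[63.8], [65.5], [66.7]]
   scale [1.000e-02 1.037e+01]
v4 [(350, [293.3]), (365, [295.8]), (380, [296.0]), (393, [295.8]), (406, [296.0]), (420, [295.2]), (435, [292.6])] arm [[69.0], [70.1], [70.9]]
   scale [1.000e-02 1.144e+01]
```

The force has changed. It ran at a steady ~9–10.5 N up to 491.2 mm, then climbed to 12, 14 and 15 N. That fits the stack having just met the foot: 1.3 N preload times a push-to-load ratio of about 2.3. I'm stopping here, backing straight off and checking.

Call:
arm_command([
  [[0, 0, 0], [-0.004, 0, 0], 255],
  [[0, 0, 0], [-0.015, 0, 0], 255],
  [[0, 0, 0], [-0.03, 0, -0.03], 255],
  [[0, 0, 0], [-0.03, 0, -0.08], 255],
  [[0, 0, 0], [-0.03, 0, -0.13], 255],
  [[0, 0, 0], [-0.03, 0, -0.15], 255],
])

```text
t: 38.35
eef_pos: [466.4, 84.1, 179.1]
tcp_rot: [3.141, -0.005, 0.011]
ft_force: [0.1, 0.4, -0.3]
opening: 0.006
```

```bash
python3 - <<'E'
from h import *
st(); rel([618.7,12.8,111.9],[-2.1382,.7254,-.6066])
E
```

```text
t 38.35 pos [466.37  84.15 179.13] rot [ 3.1407 -0.005   0.011 ] f [ 0.05  0.35 -0.27] open 0.006 q [ 0.04  0.32  1.96 -0.    0.85  1.6 ]
turn [1.1506, -0.3563, 0.9098] shift [0.1512, 0.073, 0.0681] rows~ 10.1
```

Call:
arm_command([
  [[0.115, -0.036, 0.091], [0.015, 0.007, 0.007], 0],
  [[0.23, -0.071, 0.182], [0.03, 0.015, 0.014], 0],
  [[0.345, -0.107, 0.273], [0.045, 0.022, 0.02], 0],
  [[0.46, -0.143, 0.364], [0.06, 0.029, 0.027], 0],
  [[0.575, -0.178, 0.455], [0.076, 0.037, 0.034], 0],
  [[0.69, -0.214, 0.546], [0.091, 0.044, 0.041], 0],
  [[0.805, -0.249, 0.637], [0.106, 0.051, 0.048], 0],
  [[0.92, -0.285, 0.728], [0.121, 0.058, 0.054], 0],
])

```text
t: 39.15
eef_pos: [587.9, 26.4, 120.6]
tcp_rot: [-2.334, 0.542, -0.542]
ft_force: [-0.4, 0.0, 0.5]
opening: 0.623
```

```bash
python3 - <<'E'
from h import *
rel([618.6,12.1,111.9],[-2.1372,.7246,-.6071])
E
```

```text
turn [0.2351, -0.0714, 0.177] shift [0.0334, -0.0096, -0.0043] rows~ 2.0
```

Call:
arm_command([
  [[0.118, -0.036, 0.088], [0.016, -0.005, -0.002], 0],
  [[0.235, -0.071, 0.177], [0.032, -0.009, -0.004], 0],
  [[0.235, -0.071, 0.177], [0.032, -0.009, -0.004], 0],
  [[0.235, -0.071, 0.177], [0.032, -0.009, -0.004], 0],
  [[0.235, -0.071, 0.177], [0.032, -0.009, -0.004], 0],
  [[0.235, -0.071, 0.177], [0.032, -0.009, -0.004], 0],
])

```text
t: 39.75
eef_pos: [616.4, 14.4, 113.7]
tcp_rot: [-2.142, 0.719, -0.603]
ft_force: [0.2, 0.5, -0.5]
opening: 0.997
```

```bash
python3 - <<'E'
from foot import *
st(); snap('wrist','v5'); view('v5',75); st()
E
```

```text
t 39.75 pos [616.42  14.43 113.69] rot [-2.142   0.7185 -0.6031] f [ 0.16  0.53 -0.49] open 0.997 q [-0.49  0.82  1.77  1.11  1.36  1.34]
t 39.8 pos [616.5   14.36 113.65] rot [-2.1417  0.7188 -0.6032] f [-0.04 -0.39 -0.07] open 0.998 q [-0.49  0.82  1.77  1.11  1.36  1.34]
```

View pics/v5z.png

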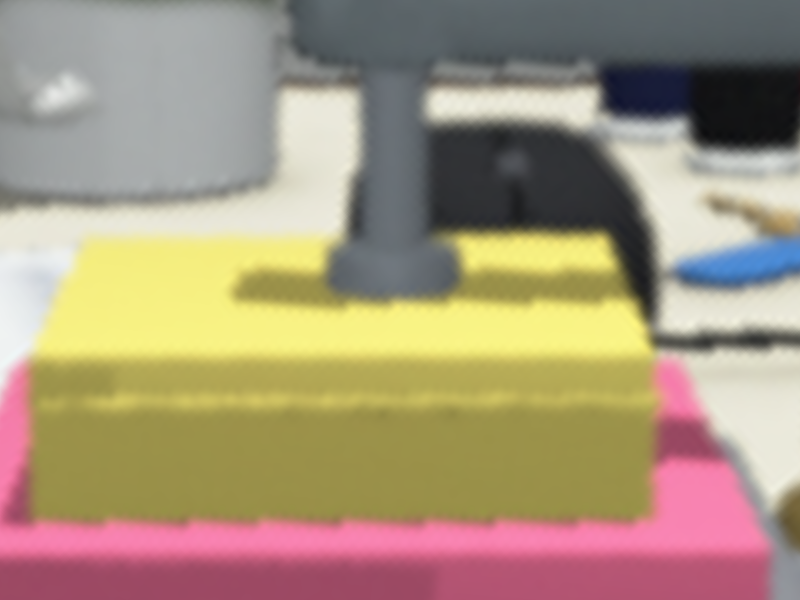

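```bash
python3 - <<'E'
from foot import *
for fn in ('v4','v5'):
    z=load(fn); M=np.load(f'pics/M_{fn}.npy'); im=cv2.warpAffine(z['p'],M,(800,600),flags=cv2.INTER_LINEAR).astype(float)
    def edge(u,a,b,f,w=12):
        s=f(im[a:b,u-w:u+w]).mean(1); m=(s[:3].mean()+s[-3:].mean())/2; k=np.where(np.diff(np.sign(s-m)))[0][0]; return a+k+(m-s[k])/(s[k+1]-s[k])
    red=lambda x:x[...,2]; rt=lambda x:x[...,0]/(x[...,2]+1)
    near=[edge(u,340,376,red) for u in (200,300,400,500,600)]; far=[edge(u,222,255,red) for u in (470,500,530,560)]
    gr=lambda x:x[...,0]-x[...,1]
    bot=[edge(u,500,540,gr) for u in (100,200,300,400,500,600)]; ft=[edge(u,282,312,rt,5) for u in (380,393,406)]
    print(fn,np.mean(near).round(1),np.mean(far).round(1),np.mean(bot).round(1),np.mean(ft).round(1), 'fit near',np.round(near,1))
    n,fa,b=np.mean(near),np.mean(far),np.mean(bot); c=np.mean(ft)
    # camera distances: solve with perspective: row plane relation along y at z=top
    # rows r(y)= (A+B y)/(1+C y) ; use calibrated projection for shape, then affine-correct on near & far
    P=lambda y:fwd(z,M,np.array([632.,y,75.1]))[1]
    for yf in (83.8,84.2,84.6):
        r=np.interp(P(yf-6),sorted([P(59.1),P(110.1)]),[fa,n]); sc=(P(78.2)-fwd(z,M,np.array([632.,78.2,76.1]))[1])
        print('  ',yf,'gap',round((r-c)/sc,2))
E
```

```text
v4 354.1 237.3 516.8 295.7 fit near [353.9 354.3 354.3 353.5 354.3]
   83.8 gap 0.9
   84.2 gap 0.81
   84.6 gap 0.73
v5 357.6 233.4 521.2 295.9 fit near [358.1 357.8 356.9 357.5 357.7]
   83.8 gap 0.92
   84.2 gap 0.83
   84.6 gap 0.74
```

```bash
python3 - <<'E'
from foot import *
for fn in ('v1','v3','v4','v5'):
    z=load(fn); M=np.load('pics/M1.npy' if fn=='v1' else f'pics/M_{fn}.npy'); im=cv2.warpAffine(z['p'],M,(800,600),flags=cv2.INTER_LINEAR).astype(float)
    rng={'v1':(425,460,235,255,262,292),'v3':(352,388,162,184,260,292),'v4':(340,376,226,250,280,314),'v5':(340,376,220,246,280,314)}[fn]
    def mid(u,a,b,ch=2,w=10):
        s=im[a:b,u-w:u+w].mean(1)[:,ch]; m=(s[:3].mean()+s[-3:].mean())/2; k=np.where(np.diff(np.sign(s-m)))[0][0]; return a+k+(m-s[k])/(s[k+1]-s[k])
    n=np.mean([mid(u,rng[0],rng[1]) for u in (200,300,400,500)]); fa=np.mean([mid(u,rng[2],rng[3],0 if fn in('v1','v3') else 2) for u in (490,520,560)]); c=np.mean([mid(u,rng[4],rng[5],2,4) for u in (388,394,400)])
    top={'v1':68,'v3':75.2,'v4':75.2,'v5':75.3}[fn]
    P=lambda y,dz=0:fwd(z,M,np.array([632.,y,top+dz]))[1]
    r=np.interp(P(78.2),[P(110.1),P(59.1)],[fa,n]); print(fn,round(n,1),round(fa,1),round(c,1),'gap',round((r-c)/(P(78.2)-P(78.2,1)),2))
snap('top','top9'); snap('scene','s9'); st()
crop('top9',160,90,420,260,3,'t9')
E
```

```text
v1 444.0 243.4 279.8 gap 7.99
v3 368.4 171.4 279.5 gap 0.68
v4 354.0 237.3 300.9 gap 0.36
v5 357.6 232.9 300.9 gap 0.37
t 39.9 pos [616.52  14.18 113.35] rot [-2.1413  0.7197 -0.6037] f [-0.12 -0.18  0.14] open 1.004 q [-0.49  0.82  1.77  1.11  1.36  1.34]
```

View pics/t9.png

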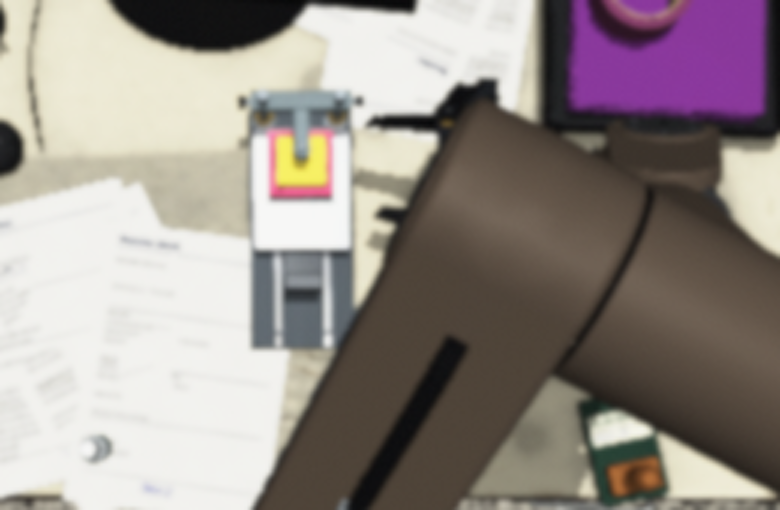

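View pics/v5.png

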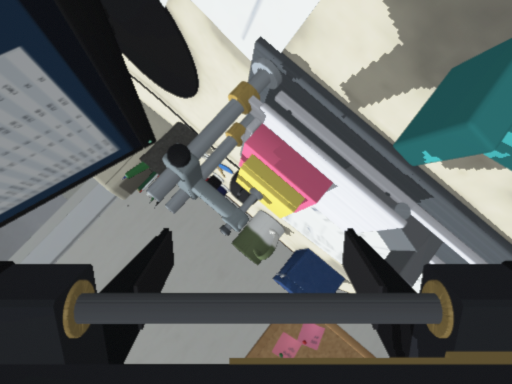

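```bash
python3 - <<'E'
from h import *
st(); print(env.job_done())
E
```

```text
t 39.9 pos [616.52  14.18 113.35] rot [-2.1413  0.7197 -0.6037] f [-0.12 -0.18  0.14] open 1.004 q [-0.49  0.82  1.77  1.11  1.36  1.34]
the job is handed in; nothing more can be done
None
```

The stand is set up and the job was handed in at 39.9 s, with the robot clear of everything. The stack is against the lip, and the wedge is pushed in until the stack meets the gauge foot.

**What I did:**
- I put the large pink block on the lift table and the small yellow one on top.
- I pushed the stack squarely against the lip until I felt about 10 N.
- I then nudged the small block, because it sat about 2 mm off centre.
- I pushed the wedge in with closed fingers in three stages, looking at the gap from the side in between, then backed off.

**Last checks:**
- **Stack:** when I measured it before the wedge went in, the small block was about 0.7 mm off the large one's centre and the large block was against the lip. The last overhead picture still showed it stacked under the gauge.
- **Force:** pushing stayed at 8.5–11 N until the last millimetre or so, then climbed to 12, 14 and 15 N. That fits the foot being just touched, by my estimate pressed in about 0.3 mm at most.
- **Cameras, partly disagreeing:** the raw side views still gave a gap of about 0.7 mm seen at 20° and about 0.4 mm at 11°. A sideways error in where I assumed the foot to be would cause just that difference, and corrected for it the gap comes out at about 0 mm. I had no third measurement to confirm this.

One arm joint stopped right at the end of its range while I was setting up the side view (-1.133 rad against a stated limit of -1.13). I moved it out straight away, but can't rule out that it counts as passing the limit.

I touched neither the look-alike wedges nor the other things on the desk. In the last overhead picture the arm hid some of them, so I did not see all of them in place at the end.

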